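Couple the pull rod to a vacuum gate valve and prove its stroke

ROBOT

A 6-joint arm with a two-finger parallel gripper is mounted at the origin on the work surface. World frame = base frame: x ahead of the robot, y to its left, z up, the work surface at z = 0. Lengths are in m, angles in rad, forces in N, time in s.
With the tool pointing down it reaches from about 0.3 to 0.875 m from the base axis. Payload 6.4 kg.
Tool frame: the origin (TCP) lies on the centre line of the jaws, within the pads' length; the fingertips stand 25 mm ahead of it and the grasp point (between the pads) lies 6 mm ahead of it (ctrl.tips_ahead is the z of the fingertips in the tool frame, in m); z points along the fingers, x is the direction in which the jaws open and shut, and the axes are right-handed (so a half turn about z gives the same grasp; the last joint's range is limited). The gripper opens to 85 mm and grips with 20 to 120 N. Pads are 22 mm wide; open, the fingers measure 114 mm over their backs; the gripper's body (76 mm by 85 mm) begins 54 mm behind the grasp point. The pads swing forward as they close: fully open they stand 13 mm farther back than shut.
Start: joints at [-1.509, 0.181, 1.607, -0, 1.354, -0.206], TCP at [0.152, -0.555, 0.256] pointing down, gripper open.
Joint ranges: [-2.99, 2.99], [-0.89, 2.07], [0.3, 2.58], [-1.14, 4.28], [0, 2.63], [-3.12, 3.12]. Speed limits (rad/s): [2.57, 2.57, 3.01, 3.14, 3.14, 3.14].

INTERFACE

Orientations are given as a unit quaternion [w, x, y, z].
In Python, from bench import ctrl gives the robot as it stands.
- The arm moves only by the shell command python3 -m pendant 'ROWS'. ROWS is JSON, a list that holds one entry, the list of rows, each a list of 7 numbers: the shift along the tool's x, y, z in m, then the turn, a rotation vector about the tool's x, y, z in rad, then the closure, from -1 (fully open) to 1 (shut). A call has 1 to 10 rows; each row shifts and turns the commanded pose from where the row before left it, along the tool's axes as they then stand; what a row does not reach is not made up. A row lasts 1/10 s, in which the tool goes at most 50 mm and 8.59 degrees, less where a joint would pass 70% of its speed; a pose out of reach is approached as far as the arm can. A call with a gripper value outside its range is refused whole. The fingers move at their own pace and stop on an object; the grip force is fixed at half the most. Time passes only in rows, so rows that do not move let the fingers close. It gives the time, the measured TCP pose, the force and the opening at its end, in the units of the state.
- ctrl.get_obs(): the state, without advancing time (a new reading comes with each control period).
- ctrl.camera(name): name is "scene" or "top"; returns (picture, depth): 420x560x3 uint8, red, green, blue; 420x560 float32, m along the optical axis (not along the pixel's ray), 0 where there is no reading.
- ctrl.calibration(name): a dict with "fov_y" (degrees; the focal length in pixels is half the picture's height over the tangent of half this angle, whatever the lens; pixels are square), "cx", "cy" (the principal point, pixels), "camera_from_world" (4x4, takes a point from world to camera coordinates). Camera axes: x right, y down, z forward; pixel columns grow to the right and rows downward; lengths in m; the calibration is good to about 2 mm. A picture is of the moment at which its call begins. calibration takes no time and is no camera call.
- ctrl.hand_in(): hands the job in, once; it reports no verdict.
The state is a dict: "time_s": time; "q": joint angles; "dq": joint speeds; "joint_efforts": joint torques, N m; "eef_pos": TCP position; "eef_rot": TCP orientation; "wrist_force": force on the tool from outside, world axes, zero at the start; "torque": the same for the moment, N m; "opening": opening from 0.0 (shut) to 1.0 (fully open).
Only numpy, scipy, OpenCV 4.12 (cv2) and the standard library are available. Lean on these libraries where they do the work, as an engineer would, in place of code of your own. Each camera call takes 0.05 s, during which the arm holds its last target.

TASK

Line up the fork on the pull rod with the eye on the gate valve's stem and drive the clevis pin down through both until its knob sits fully home on the fork. Then prove the coupling: pull the T-handle until the stem comes right out to its stop, push it right back in to the stop, and leave the valve like that, shut, with the pin still fully home. Leave the vial rack, solvent bottle, wrench and centring ring where they are.

Things in the scene. Friction and masses are not known exactly. Their poses are not given: they have to be found in the camera images.
- rod (a joint): Pull rod: 14 mm steel rod sliding level through a guide block, with a fork (clevis) on the end facing the valve and a T-handle on the other. Value in m, 0 (right in) to 0.075 (right out), grows as it is pulled away from the valve. Starts well out, its fork clear of the stem. Stays where it is left; about 2 N to slide.
- stem (a joint): The valve's stem, in line with the rod, ending in a flat eye. Value in m, 0 (in stop, valve shut) to 0.045 (out stop, open). Starts part open, stays where left; about 3 N to slide (about 5 N with the rod pinned on). The holes are in line when joint rod equals joint stem; pushed more than 5 mm past that, the fork's root bears on the eye and pushes it in.
- fork_hole (a point): Centre of the hole in the fork's top face, 83 mm above the bench. Fork 34 mm wide: two level cheeks 10 mm thick, 16 mm apart, each with a vertical 16.5 mm chamfered hole; underside 47 mm above the bench. y axis: along the shaft from handle to valve (a pull is along -y); z up. The fork reaches 17 mm ahead of the hole and 44 mm behind it.
- stem_hole (a point): Centre of the hole in the top face of the stem's eye, 71 mm above the bench. The eye is a flat steel plate 30 by 30 mm, 12 mm thick, with a vertical 16.5 mm hole; it enters the fork's gap with 2 mm to spare above and below. Axes as fork_hole; both holes lie on one line along y.
- handle (a point): Middle of the near arm of the T-handle's cross-bar, 39 mm from the rod's axis, where it is best pinched; 222 mm behind fork_hole along the shaft, 65 mm above the bench. The metal bar is 16 mm in diameter, 130 mm long, level, along this point's x axis; the rod leaves the bar's middle (a hub 24 mm in diameter) along +y, the direction of a push. Only bench under it; guide block at least 62 mm off.
- pin_knob (a point): Centre of the clevis pin's knob: steel cylinder 24 mm in diameter, 36 mm high, dark ridges; below it a steel shank 14 mm in diameter, 48 mm long with a 5 mm tapered nose. z along the pin, up. About 90 g. Starts upright in a plain grey plastic block (64 by 64 mm, 55 mm high), knob resting on it; lift straight up 50 mm or more to clear the block.
- pin_shoulder (a point): Point on the pin's axis at the underside of the knob, 18 mm below pin_knob. With the pin fully home it lies at fork_hole, the shank passing through both cheeks of the fork and the eye and 12 mm out below. z along the pin.
- valve: Fixed hand-operated vacuum gate valve on a 110 by 400 by 10 mm plate. Origin on the bench under the shaft line (shaft axis 65 mm up); y axis along the shaft, handle to valve. Along y: plate -165 to +235 mm, guide block (46 wide, 98 mm high) -155 to -118, gland from +42, steel body (90 wide, 85 mm high) +70 to +230, round 40 mm port at +180 with a flange 97 mm high.
- vial_rack: Bystander: grey rack of small vials, 80 by 100 mm, 45 mm high; origin at the centre of its underside. It and the pin's block swap places from one start to another.
- bottle: Bystander: amber solvent bottle with a blue cap, 90 mm in diameter, 190 mm high, upright; origin at the centre of its underside.
- wrench: Bystander: steel wrench about 170 mm long, lying flat beyond the valve.
- centring_ring: Bystander: steel ring 55 mm in diameter, 12 mm high, lying flat beyond the valve.

How it is judged:
By the outcome, as a careful person would: the job done as asked, in the order asked, and still so for the second after the job is handed in, with the robot touching nothing.
It also fails if it takes over 64 s, if anything falls off the work surface, if the arm or the gripper's body presses on something with over 40 N, if the wrist force passes 120 N, or if a joint passes its speed limit or range.

## Working session

There is one attempt and no reset: what is moved stays moved. The work goes in short steps, Python scripts to look and compute and a shell command to move; the robot and the scene stay as the last step left them, time stands still between calls to the robot, and variables do not carry over. Pictures are saved under pics/ and viewed, and the job is handed in when it is done.

```bash
ls; mkdir -p pics; python3 - <<'E'
from bench import ctrl
import cv2,numpy as np
o=ctrl.get_obs(); print(o, ctrl.tips_ahead)
for n in("scene","top"):
    p,d=ctrl.camera(n); cv2.imwrite(f"pics/{n}0.png",p[:,:,::-1]); np.savez(f"pics/{n}0.npz",p=p,d=d)
    c=ctrl.calibration(n); print(n,c)
E
```

```text
pics
{'time_s': 0.0, 'q': array([-1.50931185e+00,  1.81558052e-01,  1.60805255e+00,  1.36063261e-05,
        1.35374384e+00, -2.06332169e-01]), 'dq': array([ 0.00024455,  0.00015717,  0.00111672,  0.00028713, -0.00051436,
        0.00076651]), 'joint_efforts': array([-3.28757123e-04, -4.44872940e+01, -3.51339376e+01, -3.40917186e-04,
        9.09320806e-03,  9.37239832e-06]), 'eef_pos': array([ 0.15213083, -0.55397591,  0.255353  ]), 'eef_rot': array([-6.70667320e-04,  7.95180082e-01, -6.06372708e-01, -5.71154022e-04]), 'wrist_force': array([ 0.10360666,  0.25425604, -1.16834053]), 'torque': array([-0.02778796, -0.04397871,  0.01121797]), 'opening': 0.9976326750602271} 0.025
scene {'fov_y': 56.25561751180771, 'cx': 279.15974906477317, 'cy': 213.5071989452809, 'camera_from_world': array([[-0.90106834,  0.43344716, -0.01412137,  0.52250531],
       [ 0.31858578,  0.63949466, -0.69967826, -0.13647041],
       [-0.29424301, -0.6349568 , -0.7143185 ,  1.23703407],
       [ 0.        ,  0.        ,  0.        ,  1.        ]])}
top {'fov_y': 43.816958558723115, 'cx': 274.57422897648524, 'cy': 210.9218262902416, 'camera_from_world': array([[ 0.02979052, -0.99940273,  0.01751308,  0.00411268],
       [-0.98749912, -0.0321398 , -0.15431305,  0.5805784 ],
       [ 0.15478375, -0.01269708, -0.98786678,  1.48186116],
       [ 0.        ,  0.        ,  0.        ,  1.        ]])}
```

View pics/scene0.png

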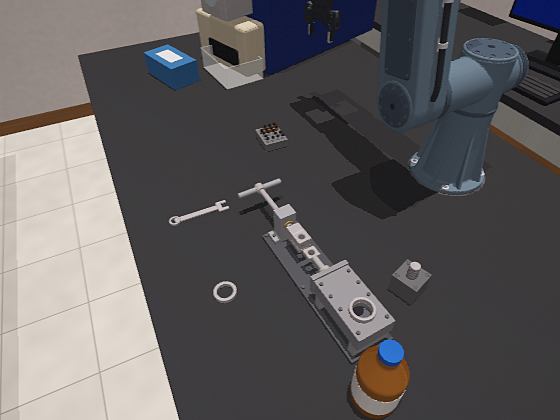

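View pics/top0.png

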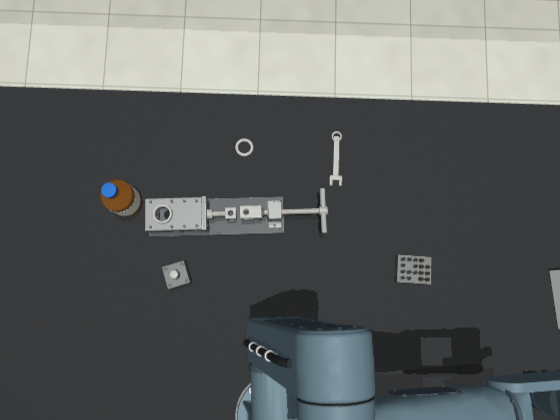

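The top view shows the pin block at about (174,274), the valve's port at (162,214), the eye at (231,213), the fork at (250,212), the handle at (323,211), and the rack far right. I'll zoom in to measure.

```bash
cat > h.py <<'E'
from bench import ctrl
import cv2,numpy as np
def cal(n):
    c=ctrl.calibration(n); f=210/np.tan(np.radians(c['fov_y']/2)); return f,c['cx'],c['cy'],c['camera_from_world']
def ray(n,u,v,z):
    f,cx,cy,T=cal(n); R=T[:3,:3]; t=T[:3,3]; C=-R.T@t
    d=R.T@np.array([(u-cx)/f,(v-cy)/f,1]); return C+d*(z-C[2])/d[2]
def cloud(n,d):
    f,cx,cy,T=cal(n); v,u=np.mgrid[:420,:560]
    P=np.stack([(u-cx)/f*d,(v-cy)/f*d,d],-1)
    W=(P-T[:3,3])@T[:3,:3]; W[d==0]=np.nan; return W
def proj(n,p):
    f,cx,cy,T=cal(n); q=T[:3,:3]@np.asarray(p)+T[:3,3]; return f*q[0]/q[2]+cx,f*q[1]/q[2]+cy
def crop(n,p,x0,y0,w,h,s,out):
    cv2.imwrite(out,cv2.resize(p[y0:y0+h,x0:x0+w,::-1],None,fx=s,fy=s,interpolation=cv2.INTER_CUBIC))
E
python3 - <<'E'
from h import *
p=np.load('pics/top0.npz'); t,dt=p['p'],p['d']; p=np.load('pics/scene0.npz'); s,ds=p['p'],p['d']
crop('top',t,135,180,200,115,4,'pics/tc0.png'); crop('scene',s,230,170,210,150,3.8,'pics/sc0.png')
W=cloud('top',dt); S=cloud('scene',ds)
for u,v in[(174,274),(182,266),(162,205),(250,206),(231,209),(323,205),(300,211),(275,208),(120,200),(260,100),(240,260)]: print(u,v,W[v,u].round(4))
print()
for u,v in[(415,266),(400,278),(300,237),(312,252),(275,182),(284,212),(391,352)]: print(u,v,S[v,u].round(4))
E
```

```text
174 274 [0.387  0.2967 0.089 ]
182 266 [0.4114 0.2817 0.0524]
162 205 [0.5777 0.3394 0.1023]
250 206 [0.5864 0.0932 0.0816]
231 209 [0.5772 0.1476 0.0737]
323 205 [ 0.597  -0.116   0.0766]
300 211 [ 0.5779 -0.0504  0.0733]
275 208 [0.5798 0.022  0.1007]
120 200 [0.5812 0.446  0.1431]
260 100 [ 0.9358  0.0774 -0.0018]
240 260 [ 0.4367  0.1197 -0.    ]

415 266 [0.3885 0.2988 0.0889]
400 278 [0.4176 0.2943 0.0558]
300 237 [0.5631 0.0864 0.057 ]
312 252 [0.5605 0.1428 0.0591]
275 182 [ 0.5367 -0.1143  0.071 ]
284 212 [0.5776 0.0262 0.0973]
391 352 [0.6029 0.4666 0.1895]
```

View pics/tc0.png

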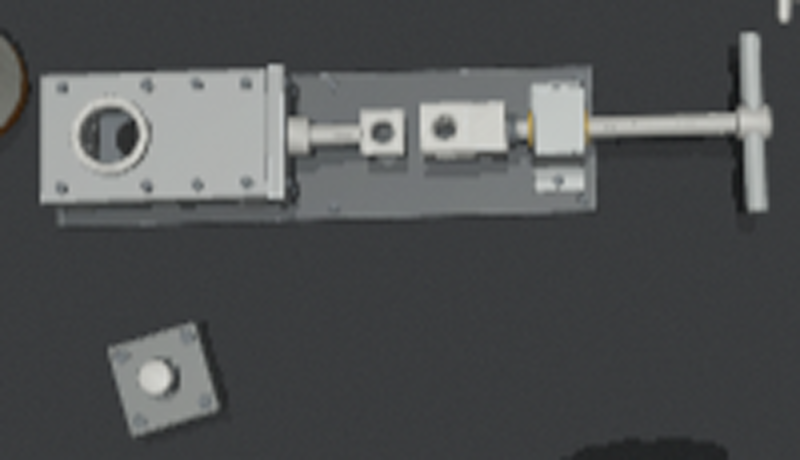

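View pics/sc0.png

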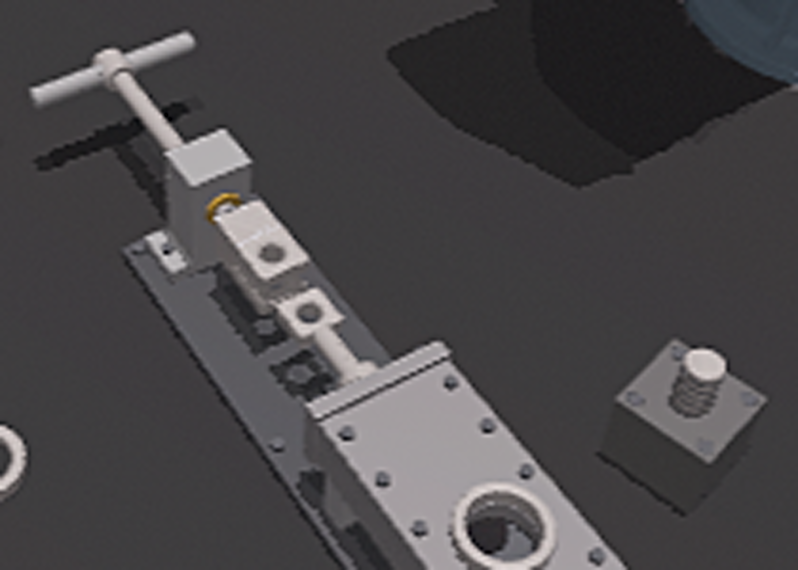

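Crops: in the top view the fork hole is at ~(246.3,211.8), the eye hole at ~(230.5,213), and the knob top at ~(174.3,274.3). The hub is at ~(323,210.5). I'll refine these from masks and compare both views.

```bash
cat >> h.py <<'E'
def blob(img,u,v,r,bright=False,thr=None):
    g=cv2.cvtColor(img,cv2.COLOR_RGB2GRAY).astype(float); u0,v0=int(round(u)),int(round(v))
    k=g[v0-r:v0+r+1,u0-r:u0+r+1]; m=thr if thr else (k.min()+k.max())/2
    w=np.clip((k-m) if bright else (m-k),0,40)
    mask=(w>0).astype(np.uint8); n,l=cv2.connectedComponents(mask)
    w=w*(l==l[r,r]) if l[r,r] else w
    vv,uu=np.mgrid[-r:r+1,-r:r+1]; return u0+(w*uu).sum()/w.sum(), v0+(w*vv).sum()/w.sum(), int((w>0).sum())
E
python3 - <<'E'
from h import *
p=np.load('pics/top0.npz'); t,dt=p['p'],p['d']; p=np.load('pics/scene0.npz'); s,ds=p['p'],p['d']
for nm,z,a,b in[('fork',.083,(246.2,211.7),(301.6,236.3)),('eye',.071,(230.5,213),(311.6,252.4))]:
    A=blob(t,*a,3);B=blob(s,*b,4)
    print(nm,A,ray('top',*A[:2],z).round(4),B,ray('scene',*B[:2],z).round(4))
for n,im,(u,v) in(('top',t,(174,274)),('scene',s,(415,265))):
    d=dt if n=='top' else ds; W=cloud(n,d)
    k=W[v-12:v+12,u-12:u+12].reshape(-1,3); k=k[k[:,2]>.082]; print(n,'knob',k.mean(0).round(4),np.ptp(k,0).round(4),len(k))
    A=blob(im,u,v,5,True,thr=170); print(A,ray(n,*A[:2],.091).round(4))
# handle, rod cloud
W=cloud('top',dt)
m=(W[...,2]>.06)&(W[...,1]<-.095)&(W[...,1]>-.15)&(W[...,0]>.4)&(W[...,0]<.7)
k=W[m]; print('bar',k.mean(0).round(4),k.min(0).round(4),k.max(0).round(4))
c=np.linalg.svd(k[:,:2]-k[:,:2].mean(0))[2][0]; print('bar dir',c)
g=cv2.cvtColor(t,cv2.COLOR_RGB2GRAY)
mm=(g>110).astype(np.uint8); mm[:, :312]=0; mm[:,335:]=0; mm[:186]=0; mm[:235]=mm[:235]; mm[240:]=0
v,u=np.nonzero(mm); print('bar px',u.min(),u.max(),v.min(),v.max())
X=np.array([ray('top',a,b,.070)[:2] for a,b in zip(u,v)]); c=np.linalg.svd(X-X.mean(0))[2][0]; print(X.mean(0),c,X.min(0),X.max(0))
# flange on body: lines
S=cloud('scene',ds)
for n,Wc in(('t',W),('s',S)):
    m=(abs(Wc[...,2]-.085)<.004)&(Wc[...,1]>.2)&(Wc[...,1]<.42)&(Wc[...,0]>.5)&(Wc[...,0]<.66)
    k=Wc[m][:,:2].astype(np.float32); print(n,cv2.minAreaRect(k))
    m=(Wc[...,2]>.065)&(Wc[...,2]<.08)&(Wc[...,1]>-.09)&(Wc[...,1]<-.0)&(Wc[...,0]>.55)&(Wc[...,0]<.62)
    k=Wc[m][:,:2]; c=np.linalg.svd(k-k.mean(0),full_matrices=False)[2][0]; print('rod',k.mean(0),c,len(k))
E
```

```text
fork (np.float64(245.73560910307899), np.float64(211.68741633199465), 25) [0.5693 0.1047 0.083 ] (np.float64(301.125), np.float64(236.33333333333334), 28) [0.5708 0.1055 0.083 ]
eye (np.float64(230.02435897435896), np.float64(212.5974358974359), 23) [0.5671 0.1501 0.071 ] (np.float64(310.8099352051836), np.float64(252.0939524838013), 29) [0.5683 0.1499 0.071 ]
top knob [0.3882 0.2977 0.0916] [0.0197 0.0218 0.0169] 60
(np.float64(173.3365155131265), np.float64(273.9872712808274), 46) [0.3869 0.2982 0.091 ]
scene knob [0.3895 0.2999 0.0894] [0.0239 0.0214 0.0098] 92
(np.float64(415.2248322147651), np.float64(265.21543624161075), 61) [0.3882 0.2983 0.091 ]
bar [ 0.5824 -0.115   0.0734] [ 0.5197 -0.128   0.0621] [ 0.648  -0.0963  0.0853]
bar dir [-0.99802084 -0.0628841 ]
bar px 312 327 188 232
[ 0.58327657 -0.11356964] [-0.99773885 -0.06720997] [ 0.5196363  -0.12854294] [ 0.6480848  -0.08504502]
t ((0.5574948787689209, 0.3099501430988312), (0.09453067183494568, 0.21425354480743408), 3.731316566467285)
rod [ 0.57965563 -0.0452388 ] [ 0.08244273 -0.9965958 ] 142
s ((0.5581400394439697, 0.30129581689834595), (0.09596438705921173, 0.17624203860759735), 2.865959405899048)
rod [ 0.58025081 -0.05438388] [-0.07050269  0.99751159] 96
```

```bash
python3 -m pendant '[[[0,0,0,0,0,0.104,-1],[0,0,0,0,0,0.104,-1],[-0.030,-0.030,0,0,0,0,-1],[-0.030,-0.030,0,0,0,0,-1],[-0.030,-0.030,0,0,0,0,-1],[-0.030,-0.030,0,0,0,0,-1],[-0.030,-0.030,0,0,0,0,-1],[-0.030,-0.030,0,0,0,0,-1],[-0.030,-0.030,0,0,0,0,-1],[-0.030,-0.030,0,0,0,0,-1]]]'
cat >> h.py <<'E'
from scipy.spatial.transform import Rotation as Rt
def st():
    o=ctrl.get_obs(); q=o['eef_rot']; R=Rt.from_quat([q[1],q[2],q[3],q[0]]).as_matrix(); return o,R
def to(x,y,z):
    o,R=st(); print('t',round(o['time_s'],2),'pos',o['eef_pos'].round(4),'xaxis',R[:,0].round(4),'zax',R[:,2].round(4),'F',o['wrist_force'].round(1),'op',round(o['opening'],3))
    print('tool shift',(R.T@(np.array([x,y,z])-o['eef_pos'])).round(4))
E
python3 -c "
from h import *
to(.544,-.118,.15)"
```

```text
time_s: 1.1
eef_pos: [0.3781, -0.299, 0.2561]
eef_rot: [-0.0, 0.728, -0.686, -0.0]
wrist_force: [0.4, -0.7, -0.0]
opening: 1.003
t 1.1 pos [ 0.3781 -0.299   0.2561] xaxis [ 5.950e-02 -9.982e-01 -3.000e-04] zax [-1.e-04  3.e-04 -1.e+00] F [ 0.4 -0.7 -0. ] op 1.003
tool shift [-0.1707 -0.1763  0.1061]
```

```bash
python3 -m pendant '[[[-0.0285,-0.0294,0.012,0,0,0,-1],[-0.0285,-0.0294,0.018,0,0,0,-1],[-0.0285,-0.0294,0.019,0,0,0,-1],[-0.0285,-0.0294,0.019,0,0,0,-1],[-0.0285,-0.0294,0.019,0,0,0,-1],[-0.0285,-0.0294,0.019,0,0,0,-1],[0,0,0,0,0,0,-1]]]'
python3 - <<'E'
from h import *
to(.544,-.118,.071)
t,dt=ctrl.camera('top'); s,ds=ctrl.camera('scene')
crop('top',t,135,150,250,150,3.2,'pics/t1.png'); crop('scene',s,200,100,200,150,4,'pics/s1.png')
E
```

```text
time_s: 1.8
eef_pos: [0.5434, -0.1149, 0.1468]
eef_rot: [0.0, 0.729, -0.684, -0.003]
wrist_force: [-1.3, -0.4, -0.1]
opening: 0.998
t 1.8 pos [ 0.5434 -0.1149  0.1468] xaxis [ 0.0641 -0.9979 -0.0037] zax [-0.0045  0.0035 -1.    ] F [-1.3 -0.4 -0.1] op 0.998
tool shift [ 0.0034 -0.0007  0.0757]
```

View pics/s1.png

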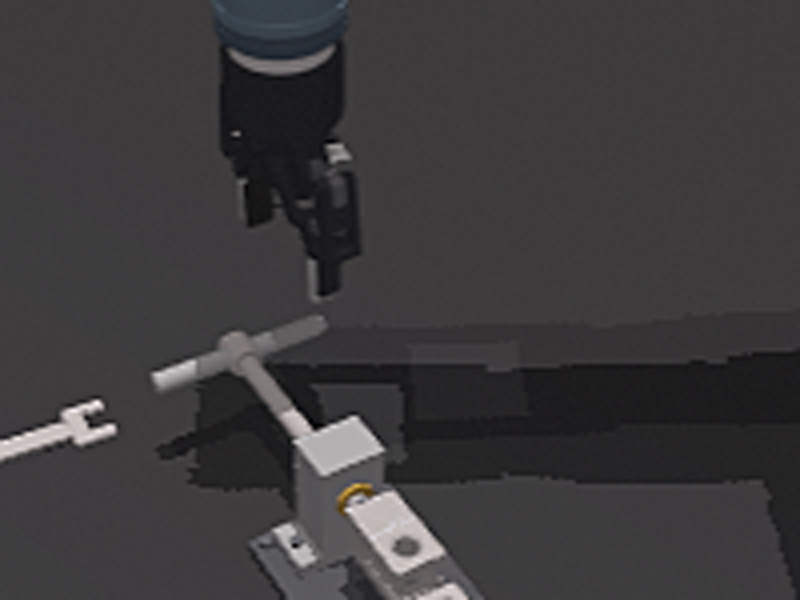

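The scene crop shows the open jaws above the near arm of the T-handle (arm at crop ~(290,335)), straddling it. I'll descend and pinch.

```bash
python3 -m pendant '[[[0.001,0,0.02,0,0,0,-1],[0.001,0,0.025,0,0,0,-1],[0.001,0,0.025,0,0,0,-1],[0,0,0.0055,0,0,0,-1],[0,0,0,0,0,0,0],[0,0,0,0,0,0,1],[0,0,0,0,0,0,1],[0,0,0,0,0,0,1],[0,0,0,0,0,0,1]]]'
python3 - <<'E'
from h import *
to(.544,-.118,.071)
t,dt=ctrl.camera('top'); s,ds=ctrl.camera('scene')
crop('top',t,135,150,250,150,3.2,'pics/t2.png'); crop('scene',s,200,100,200,150,4,'pics/s2.png')
for nm,z,a,b in[('fork',.083,(246.2,211.7),(301.6,236.3)),('eye',.071,(230.5,213),(311.6,252.4))]:
    A=blob(t,*a,3);B=blob(s,*b,4)
    print(nm,ray('top',*A[:2],z).round(4),ray('scene',*B[:2],z).round(4))
E
```

```text
time_s: 2.8
eef_pos: [0.544, -0.1224, 0.0758]
eef_rot: [-0.0, 0.728, -0.686, 0.001]
wrist_force: [-3.9, 1.3, 7.8]
opening: 0.165
t 2.8 pos [ 0.544  -0.1224  0.0758] xaxis [ 5.990e-02 -9.982e-01  5.000e-04] zax [ 1.4e-03 -4.0e-04 -1.0e+00] F [-3.9  1.3  7.8] op 0.165
tool shift [-0.0044 -0.0002  0.0048]
fork [0.5692 0.1033 0.083 ] [0.5709 0.1037 0.083 ]
eye [0.5671 0.1501 0.071 ] [0.5682 0.1499 0.071 ]
```

View pics/s2.png

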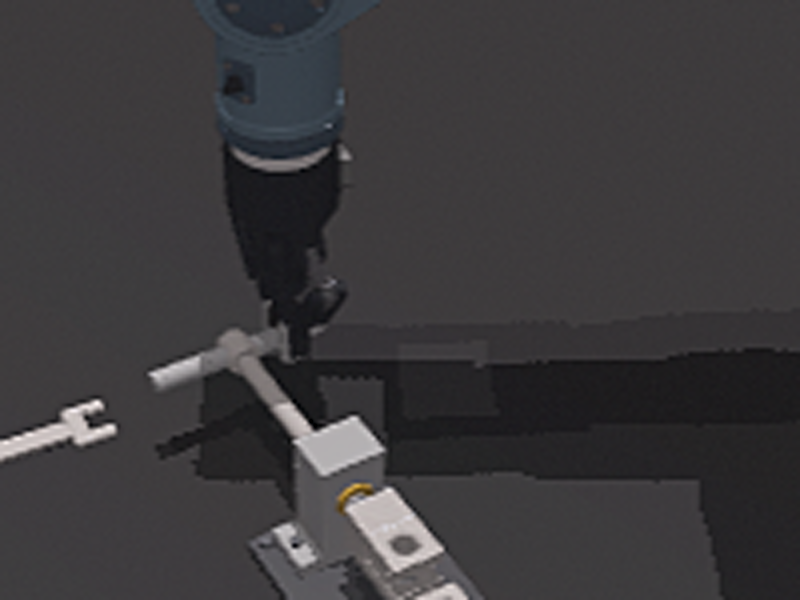

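View pics/t2.png

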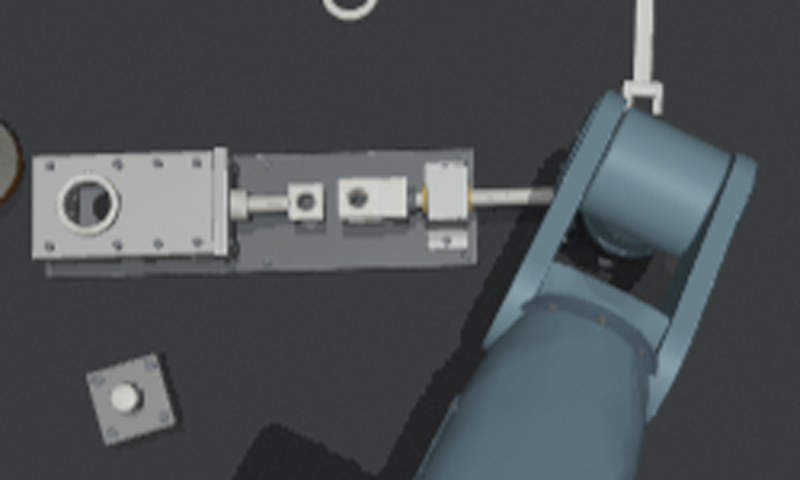

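Jaws have closed on the near arm, and the fork went about 1.5 mm outward while closing. The gap is now ≈46.5 mm. I'll push most of the way, then re-measure.

```bash
python3 -m pendant '[[[-0.01,0,0,0,0,0,1],[-0.012,0,0,0,0,0,1],[-0.012,0,0,0,0,0,1],[-0.006,0,0,0,0,0,1],[-0.002,0,0,0,0,0,1],[0,0,0,0,0,0,1],[0,0,0,0,0,0,1]]]'
python3 - <<'E'
from h import *
to(.544,-.118,.071)
t,dt=ctrl.camera('top'); s,ds=ctrl.camera('scene')
crop('top',t,195,180,100,75,8,'pics/t3.png'); crop('scene',s,270,200,80,75,8,'pics/s3.png')
E
```

```text
time_s: 3.6
eef_pos: [0.5414, -0.0797, 0.0759]
eef_rot: [-0.0, 0.728, -0.685, 0.0]
wrist_force: [-2.4, 1.8, 7.8]
opening: 0.164
t 3.6 pos [ 0.5414 -0.0797  0.0759] xaxis [ 0.0603 -0.9982  0.    ] zax [ 1.1e-03  1.0e-04 -1.0e+00] F [-2.4  1.8  7.8] op 0.164
tool shift [ 0.0384 -0.0003  0.0049]
```

View pics/s3.png

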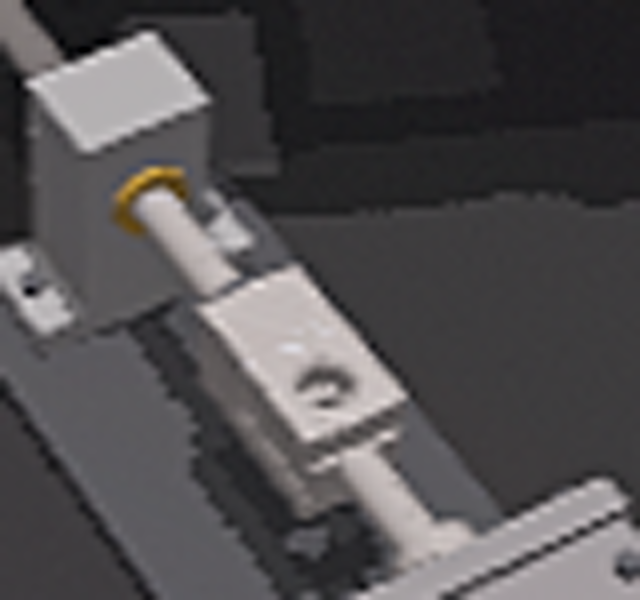

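View pics/t3.png

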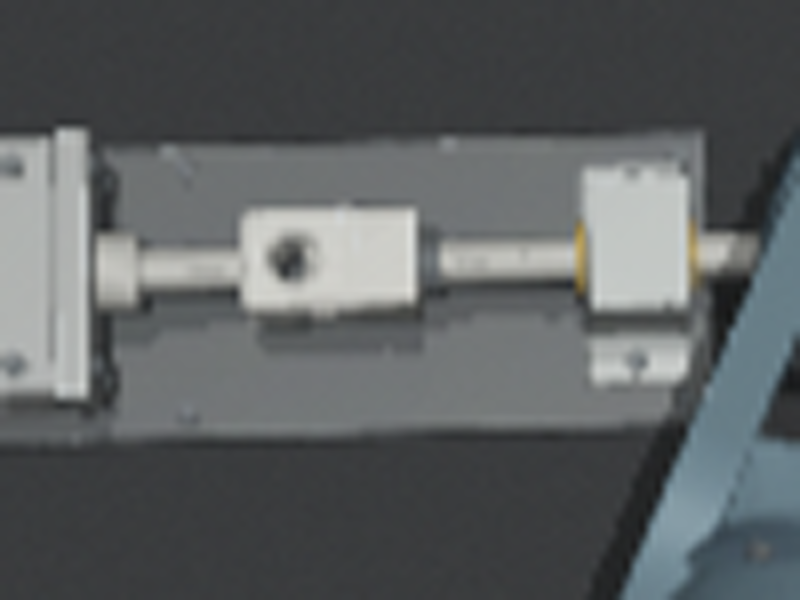

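```bash
python3 -m pendant '[[[-0.002,0,0,0,0,0,1],[-0.0018,0,0,0,0,0,1],[0,0,0,0,0,0,1],[0,0,0,0,0,0,1]]]'
python3 - <<'E'
from h import *
to(.544,-.118,.071)
t,dt=ctrl.camera('top'); s,ds=ctrl.camera('scene')
np.savez('pics/a4.npz',t=t,s=s,dt=dt,ds=ds)
a=cv2.resize(t[195:230,210:260,::-1],None,fx=12,fy=12,interpolation=cv2.INTER_CUBIC);b=cv2.resize(s[235:270,290:325,::-1],None,fx=12,fy=12,interpolation=cv2.INTER_CUBIC)
cv2.imwrite('pics/ab4.png',np.hstack([a[:, :380],b[:, :]]))
E
```

```text
time_s: 4.1
eef_pos: [0.5412, -0.0764, 0.0759]
eef_rot: [-0.0, 0.728, -0.685, 0.001]
wrist_force: [-1.9, -0.1, 7.2]
opening: 0.162
t 4.1 pos [ 0.5412 -0.0764  0.0759] xaxis [ 6.030e-02 -9.982e-01  7.000e-04] zax [ 1.3e-03 -6.0e-04 -1.0e+00] F [-1.9 -0.1  7.2] op 0.162
tool shift [ 0.0417 -0.0003  0.0049]
```

View pics/ab4.png

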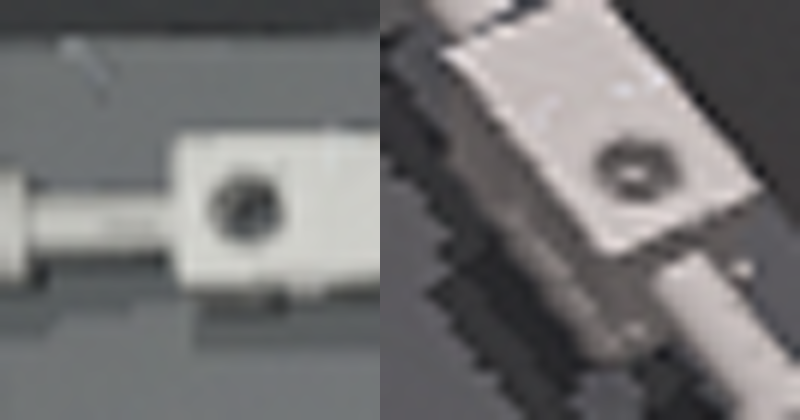

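The hole now reads as a dark disc in the top view, at crop (245,207) → (230.4,212.3), so the two holes roughly coincide. Numeric check:

```bash
python3 - <<'E'
from h import *
z=np.load('pics/a4.npz'); t,s=z['t'],z['s']
A=blob(t,230.2,212.2,3); B=blob(s,311.2,249.2,4)
print(A,ray('top',*A[:2],.083).round(4),B,ray('scene',*B[:2],.083).round(4))
g=cv2.cvtColor(t,cv2.COLOR_RGB2GRAY); print(g[205:220,222:240])
g=cv2.cvtColor(s,cv2.COLOR_RGB2GRAY); print(g[243:256,303:320])
# fork outline centre from images: front edge
W=cloud('scene',z['ds']); m=(abs(W[...,2]-.083)<.004)&(W[...,0]>.54)&(W[...,0]<.6)&(W[...,1]>.08)&(W[...,1]<.2); print(cv2.minAreaRect(W[m][:,:2].astype(np.float32)))
W=cloud('top',z['dt']); m=(abs(W[...,2]-.083)<.004)&(W[...,0]>.54)&(W[...,0]<.6)&(W[...,1]>.08)&(W[...,1]<.2); print(cv2.minAreaRect(W[m][:,:2].astype(np.float32)))
E
```

```text
(np.float64(230.26901408450703), np.float64(211.90140845070422), 22) [0.5673 0.1486 0.083 ] (np.float64(311.0622362869198), np.float64(248.69725738396625), 28) [0.568  0.1495 0.083 ]
[[113 113 112 113 113 113 112 114 114 114 114 114 114 114 115 129 116 102]
 [113 114 129 164 165 166 181 181 182 182 182 182 182 182 182 188 184 181]
 [113 113 154 196 198 198 205 205 205 205 205 205 206 205 204 209 204 204]
 [113 113 162 203 205 205 205 195 194 199 204 195 204 205 204 209 202 201]
 [113 114 163 203 205 205 191 162 153 159 176 191 205 206 204 206 202 202]
 [109 109 160 205 206 188 148 111  96  96 116 182 205 206 204 204 202 203]
 [151 151 178 207 208 162 102 102  74  68  69 161 206 208 206 204 204 205]
 [185 186 197 207 208 151 118  85  56  75  80 143 204 207 205 204 205 204]
 [178 192 199 205 206 169 126  83  77  91  92 146 203 205 205 203 204 204]
 [166 178 192 205 206 197 145 108  93 114 139 182 206 207 206 204 205 205]
 [135 134 170 207 209 208 193 176 162 167 191 203 208 207 206 204 205 204]
 [ 70  68 144 204 206 206 206 201 198 196 204 205 205 205 204 204 205 204]
 [ 79  78 129 200
[... 648 characters left out ...]
 187 165 115 105 154 168 105  89 102 166 199 193 192 192]
 [ 91 157 203 197 182 142 120  83  87  97 113 125 168 197 196 195 199]
 [ 81 109 173 202 197 188 149 109  95 101 154 187 196 197 202 208 197]
 [ 83  78 107 173 201 195 197 202 204 203 204 204 201 187 149 136  80]
 [ 85  85  78 126 188 197 192 193 196 200 205 195 153 135  84  87  90]
 [ 91  88  83  74 146 205 197 195 202 193 134  79  83  87  90  92  94]
 [126  89  85  82 112 179 212 194 131  80  86  85  85  85  89  91  91]]
((0.5676507949829102, 0.1356561779975891), (0.035253483802080154, 0.06289341300725937), 2.1645686626434326)
((0.5691075921058655, 0.13538749516010284), (0.03236943110823631, 0.10833355039358139), 3.0571534633636475)
```

```bash
python3 -m pendant '[[[-0.0008,0,0,0,0,0,1],[0,0,0,0,0,0,1],[0,0,0,0,0,0,-1],[0,0,0,0,0,0,-1],[0,0,0,0,0,0,-1],[0,0,0,0,0,0,-1],[0,0,-0.03,0,0,0,-1],[0,0,-0.04,0,0,0,-1],[0,0,-0.04,0,0,0,-1],[0,0,-0.02,0,0,0,-1]]]' && python3 -m pendant '[[[-0.0425,0.0145,0,0,0,0,-1],[-0.0425,0.0145,0,0,0,0,-1],[-0.0425,0.0145,0,0,0,0,-1],[-0.0425,0.0145,0,0,0,0,-1],[-0.0425,0.0145,0,0,0,0,-1],[-0.0425,0.0145,0,0,0,0,-1],[-0.0425,0.0145,0,0,0,0,-1],[-0.0425,0.0145,0,0,0,0,-1],[-0.0425,0.0145,0,0,0,0,-1],[0,0,0,0,0,-0.14,-1]]]' && python3 -m pendant '[[[0,0,0,0,0,-0.143,-1],[0,0,0,0,0,-0.143,-1],[0,0,0,0,0,-0.143,-1],[0,0,0,0,0,-0.143,-1],[0,0,0,0,0,-0.143,-1],[0,0,0,0,0,-0.143,-1],[0,0,0,0,0,-0.143,-1],[0,0,0,0,0,-0.143,-1],[0,0,0,0,0,-0.143,-1],[0,0,0,0,0,-0.143,-1]]]'
python3 - <<'E'
from h import *
to(.3877,.2983,.12)
t,dt=ctrl.camera('top'); s,ds=ctrl.camera('scene')
np.savez('pics/a5.npz',t=t,s=s,dt=dt,ds=ds)
cv2.imwrite('pics/t5.png',t[:,:,::-1]);cv2.imwrite('pics/s5.png',s[:,:,::-1])
for nm,z,a,b in[('fork',.083,(230.3,212),(311.2,249))]:
    A=blob(t,*a,3);B=blob(s,*b,4)
    print(nm,A,B,ray('top',*A[:2],z).round(4),ray('scene',*B[:2],z).round(4))
E
```

```text
time_s: 5.2
eef_pos: [0.5421, -0.0763, 0.2086]
eef_rot: [-0.001, 0.728, -0.686, 0.002]
wrist_force: [0.7, 0.1, 0.4]
opening: 0.996
time_s: 6.2
eef_pos: [0.3849, 0.3023, 0.2048]
eef_rot: [-0.0, 0.776, -0.631, -0.001]
wrist_force: [-0.1, -0.6, -1.0]
opening: 0.999
time_s: 7.2
eef_pos: [0.3874, 0.2982, 0.2047]
eef_rot: [0.0, 0.999, 0.032, -0.0]
wrist_force: [0.5, -0.2, 0.3]
opening: 1.001
t 7.2 pos [0.3874 0.2982 0.2047] xaxis [ 9.979e-01  6.490e-02 -3.000e-04] zax [-3.e-04 -0.e+00 -1.e+00] F [ 0.5 -0.2  0.3] op 1.001
tool shift [ 0.0003 -0.0001  0.0847]
fork (np.float64(229.8680649526387), np.float64(211.9533152909337), 23) (np.float64(311.25668979187316), np.float64(248.92517343904856), 30) [0.5671 0.1498 0.083 ] [0.5679 0.1503 0.083 ]
```

View pics/s5.png

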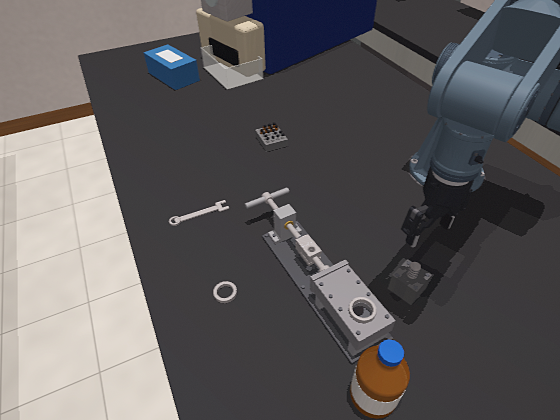

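View pics/t5.png

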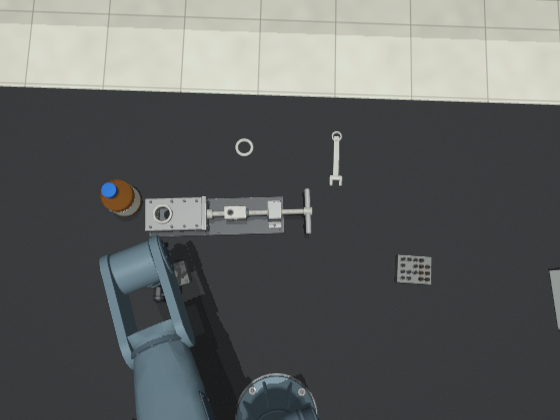

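The gripper is above the pin (block at (411,278) in scene). The fork now reads y=.1498/.1503 against the eye's .1501/.1499, so the holes are aligned. I'll descend and grasp the knob.

```bash
python3 -m pendant '[[[0,0,0.03,0,0,0,-1],[0,0,0.035,0,0,0,-1],[0,0,0.03,0,0,0,-1],[0,0,0.0235,0,0,0,-1],[0,0,0,0,0,0,-1],[0,0,0,0,0,0,0.2],[0,0,0,0,0,0,1],[0,0,0,0,0,0,1],[0,0,0,0,0,0,1],[0,0,0,0,0,0,1]]]'
python3 - <<'E'
from h import *
to(.3877,.2983,.086)
s,ds=ctrl.camera('scene')
crop('scene',s,350,180,120,120,5,'pics/s6.png')
E
```

```text
time_s: 8.3
eef_pos: [0.3882, 0.2985, 0.0875]
eef_rot: [-0.0, 1.0, 0.029, 0.001]
wrist_force: [-1.9, -0.1, 6.1]
opening: 0.265
t 8.3 pos [0.3882 0.2985 0.0875] xaxis [0.9983 0.0588 0.0018] zax [ 1.8e-03  8.0e-04 -1.0e+00] F [-1.9 -0.1  6.1] op 0.265
tool shift [-0.0005  0.0002  0.0015]
```

View pics/s6.png

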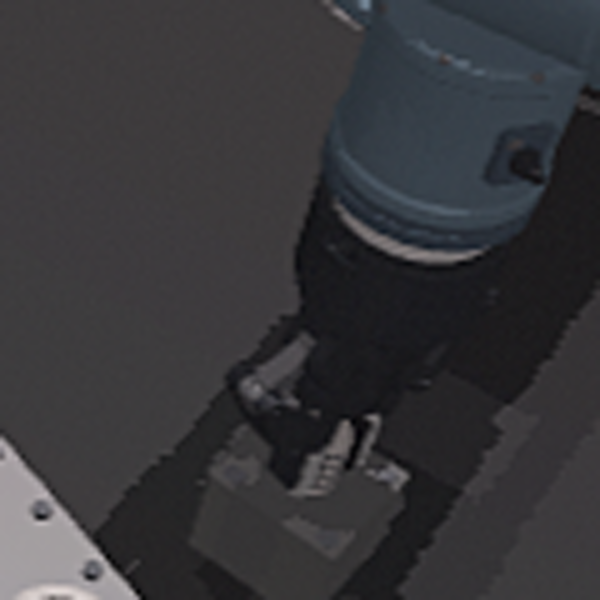

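Knob grasped: opening 22.5 mm against a 24 mm knob, and TCP x,y match the measured pin. Lift and check that the pin came along.

```bash
python3 -m pendant '[[[0,0,-0.01,0,0,0,1],[0,0,-0.02,0,0,0,1],[0,0,-0.03,0,0,0,1],[0,0,-0.03,0,0,0,1],[0,0,-0.03,0,0,0,1],[0,0,-0.01,0,0,0,1],[0,0,0,0,0,0,1],[0,0,0,0,0,0,1]]]'
python3 - <<'E'
from h import *
to(.568,.150,.2155)
s,ds=ctrl.camera('scene'); np.savez('pics/a7.npz',s=s,ds=ds)
crop('scene',s,340,140,120,120,5,'pics/s7.png')
E
```

```text
time_s: 9.15
eef_pos: [0.3868, 0.2979, 0.2152]
eef_rot: [0.0, 1.0, 0.029, -0.001]
wrist_force: [-0.3, 0.4, -1.4]
opening: 0.265
t 9.15 pos [0.3868 0.2979 0.2152] xaxis [ 0.9983  0.0589 -0.0015] zax [-1.4e-03 -6.0e-04 -1.0e+00] F [-0.3  0.4 -1.4] op 0.265
tool shift [ 0.1721  0.1583 -0.0005]
```

View pics/s7.png

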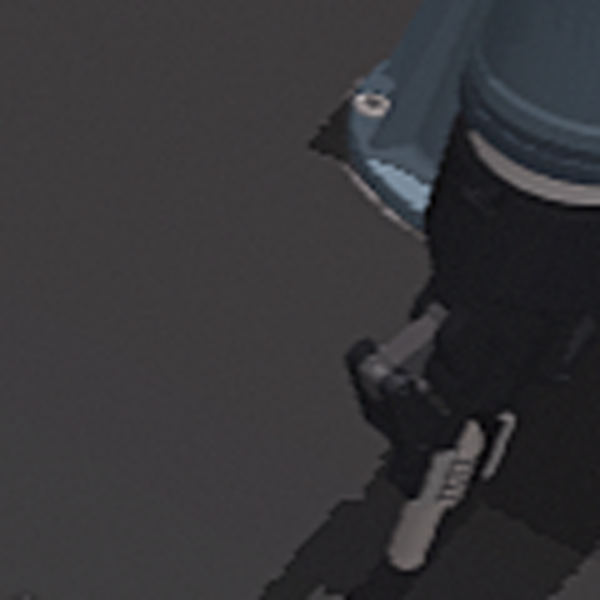

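Pin is held upright, with its nose at scene ~(421,252). Carry it above the fork.

```bash
python3 -m pendant '[[[0.018,0.017,0,0,0,0,1],[0.028,0.026,0,0,0,0,1],[0.028,0.026,0,0,0,0,1],[0.028,0.026,0,0,0,0,1],[0.028,0.026,0,0,0,0,1],[0.028,0.0255,0,0,0,0,1],[0.014,0.012,0,0,0,0,1],[0,0,0.03,0,0,0,1],[0,0,0.01,0,0,0,1],[0,0,0,0,0,0,1]]]'
python3 - <<'E'
from h import *
to(.568,.150,.1755)
t,dt=ctrl.camera('top'); s,ds=ctrl.camera('scene'); np.savez('pics/a8.npz',s=s,ds=ds,t=t,dt=dt)
o,R=st(); P=o['eef_pos']
for k in(-.0145,.0325,.0805): print(proj('scene',P+R[:,2]*k))
crop('scene',s,260,170,120,100,6,'pics/s8.png')
crop('top',t,170,170,160,120,5,'pics/t8.png')
E
```

```text
time_s: 10.2
eef_pos: [0.5658, 0.1504, 0.1728]
eef_rot: [-0.0, 1.0, 0.03, -0.004]
wrist_force: [0.0, -0.2, -1.9]
opening: 0.261
t 10.2 pos [0.5658 0.1504 0.1728] xaxis [ 0.9982  0.0593 -0.0074] zax [-7.4e-03 -2.0e-04 -1.0e+00] F [ 0.  -0.2 -1.9] op 0.261
tool shift [ 0.0022  0.0005 -0.0027]
(np.float64(313.5807086042617), np.float64(217.03495735793962))
(np.float64(312.5799342423845), np.float64(231.70968021662117))
(np.float64(311.6344617521535), np.float64(245.57349137443572))
```

View pics/s8.png

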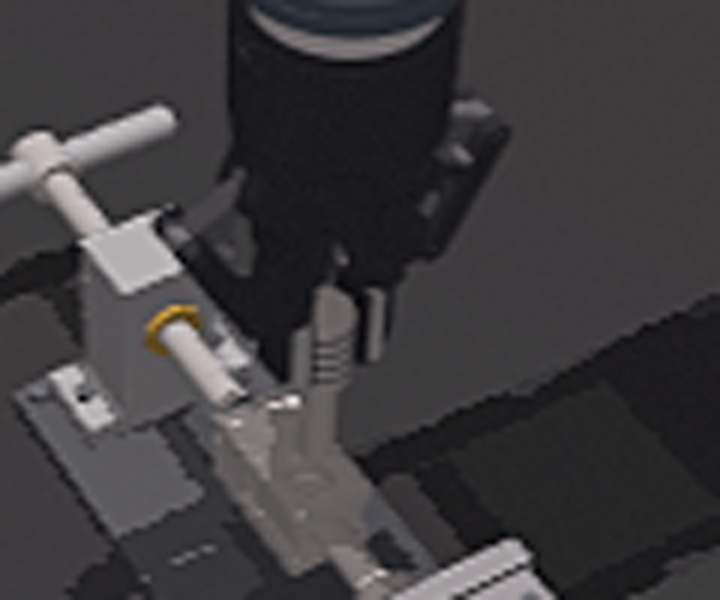

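View pics/t8.png

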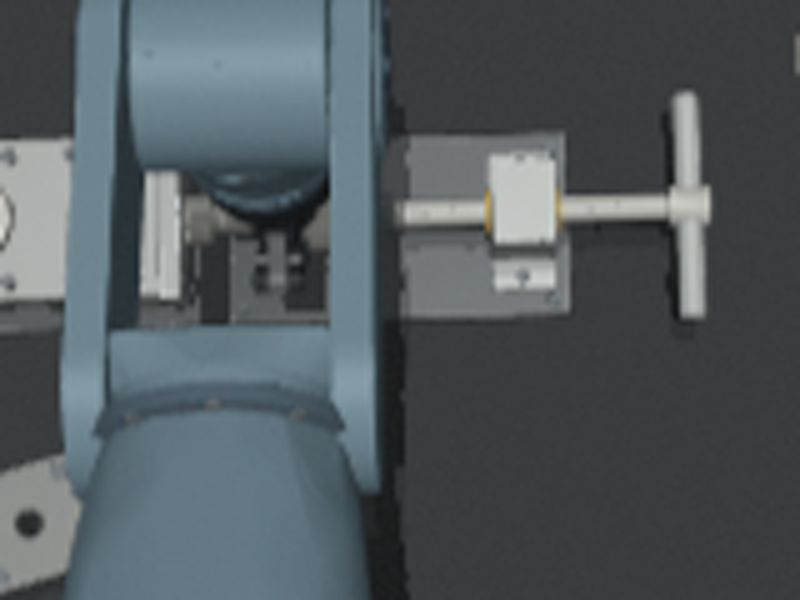

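The tool was still settling by about 2 mm. The pin is above the fork hole, its shank at scene ~(313,240) and the hole just below. I'll let it settle and measure the shank edges more carefully.

```bash
python3 -m pendant '[[[0,0,0,0,0,0,1],[0,0,0,0,0,0,1]]]'
python3 - <<'E'
from h import *
to(.568,.150,.1755)
s,ds=ctrl.camera('scene'); np.savez('pics/a9.npz',s=s,ds=ds)
o,R=st(); P=o['eef_pos']
for k in(-.0145,.0325,.05,.0805): print(k,np.round(proj('scene',P+R[:,2]*k),2))
g=cv2.cvtColor(s,cv2.COLOR_RGB2GRAY)
print(np.arange(303,326))
for v in range(226,256): print(v,g[v,303:326])
W=cloud('scene',ds)
for v in range(232,250,3): print(v,W[v,308:317,2].round(3), W[v,308:317,1].round(3))
crop('scene',s,280,205,70,60,10,'pics/s9.png')
E
```

```text
time_s: 10.5
eef_pos: [0.569, 0.1505, 0.1776]
eef_rot: [-0.0, 1.0, 0.03, 0.001]
wrist_force: [0.2, 0.4, -2.1]
opening: 0.257
t 10.5 pos [0.569  0.1505 0.1776] xaxis [0.9982 0.0597 0.002 ] zax [ 2.e-03  1.e-04 -1.e+00] F [ 0.2  0.4 -2.1] op 0.257
tool shift [-0.0011  0.0005  0.0021]
-0.0145 [313.12 216.65]
0.0325 [312.07 231.38]
0.05 [311.71 236.58]
0.0805 [311.09 245.3 ]
[303 304 305 306 307 308 309 310 311 312 313 314 315 316 317 318 319 320
 321 322 323 324 325]
226 [ 24  22  26  22  48  85  99  84  34  54  51  58  68  83  90  40  10  62
 107  93  58  61  61]
227 [ 25  26  25  22  47  87  99  84  65 111 109 106 101  83  64  32   8  62
 101  83  57  60  61]
228 [ 22  23  25  22  48  85 100  84  47  73  71  64  58  83  86  16  21  71
 104  83  58  61  61]
229 [ 19  19  24  22  46  84 101  88  75 102  95 104  98  82  64  30  20  54
  74  58  60  60  61]
230 [47 18 25 23 46 84 99 80 46 91 83 68 68 74 77 52 55 63 61 58 60 60 61]
231 [ 84  29  19  18  57  97 100  82  53  91  89  93  99  81  66  61  62  60
  61  62  62  60  61]
232 [ 98  82  11  12  51  95 100  89  67  98  95  69  68  73 
[... 2328 characters left out ...]
162 0.161 0.159 0.155 0.156 0.154 0.155 0.153] [0.159 0.162 0.162 0.162 0.159 0.161 0.16  0.163 0.162]
235 [0.082 0.134 0.139 0.139 0.139 0.141 0.139 0.133 0.002] [0.108 0.149 0.153 0.154 0.156 0.158 0.157 0.154 0.058]
238 [ 0.08   0.125  0.128  0.128  0.127  0.129  0.128 -0.004 -0.001] [0.115 0.149 0.153 0.154 0.154 0.157 0.157 0.061 0.065]
241 [ 0.082  0.116  0.118  0.118  0.119  0.116  0.116 -0.002  0.002] [0.125 0.15  0.153 0.154 0.156 0.155 0.156 0.072 0.076]
244 [0.082 0.105 0.106 0.108 0.107 0.108 0.104 0.081 0.081] [0.133 0.15  0.152 0.155 0.155 0.157 0.155 0.14  0.141]
247 [0.081 0.08  0.079 0.078 0.078 0.079 0.083 0.079 0.083] [0.14  0.14  0.141 0.141 0.143 0.144 0.148 0.146 0.15 ]
```

View pics/s9.png

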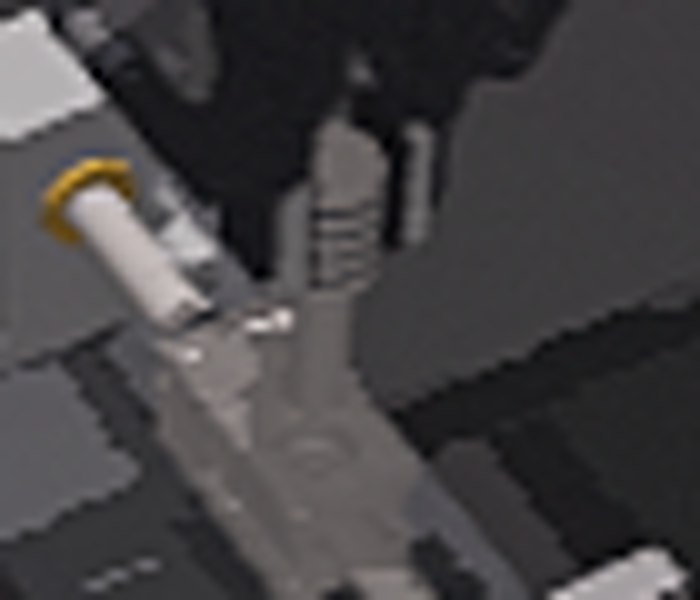

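Shank axis is at column 311.5 at rows 238–244, against 311.3 predicted from the TCP, so the camera and arm agree. The hole is at (311.2,249.2). The correction is about −0.8 mm tool x, +0.4 mm tool y, then a slow descent.

```bash
python3 -m pendant '[[[-0.0008,0.0004,0,0,0,0,1],[0,0,0.005,0,0,0,1],[0,0,0.005,0,0,0,1],[0,0,0.003,0,0,0,1],[0,0,0,0,0,0,1]]]'; python3 -m pendant '[[[0,0,0.003,0,0,0,1],[0,0,0.003,0,0,0,1],[0,0,0.002,0,0,0,1],[0,0,0,0,0,0,1]]]'
```

```text
time_s: 11.05
eef_pos: [0.5672, 0.1496, 0.1623]
eef_rot: [-0.0, 1.0, 0.029, -0.001]
wrist_force: [-0.2, 0.2, -2.4]
opening: 0.263
time_s: 11.45
eef_pos: [0.5676, 0.1496, 0.1548]
eef_rot: [0.0, 1.0, 0.029, -0.0]
wrist_force: [-0.5, 0.4, -1.7]
opening: 0.261
```

The nose is about 9 mm into the fork with no force. Continue in small steps.

```bash
python3 -m pendant '[[[0,0,0.003,0,0,0,1],[0,0,0.003,0,0,0,1],[0,0,0.003,0,0,0,1],[0,0,0,0,0,0,1]]]'; python3 -m pendant '[[[0,0,0.003,0,0,0,1],[0,0,0.003,0,0,0,1],[0,0,0.003,0,0,0,1],[0,0,0,0,0,0,1]]]'
```

```text
time_s: 11.85
eef_pos: [0.5674, 0.1496, 0.1456]
eef_rot: [0.0, 1.0, 0.029, -0.001]
wrist_force: [0.8, -0.3, -1.1]
opening: 0.263
time_s: 12.25
eef_pos: [0.5674, 0.1496, 0.1366]
eef_rot: [0.0, 1.0, 0.029, -0.001]
wrist_force: [0.1, -0.5, -1.4]
opening: 0.263
```

```bash
python3 -m pendant '[[[0,0,0.003,0,0,0,1],[0,0,0.003,0,0,0,1],[0,0,0.003,0,0,0,1],[0,0,0,0,0,0,1]]]'; python3 -m pendant '[[[0,0,0.003,0,0,0,1],[0,0,0.003,0,0,0,1],[0,0,0.002,0,0,0,1],[0,0,0,0,0,0,1]]]'
```

```text
time_s: 12.65
eef_pos: [0.5674, 0.1496, 0.1277]
eef_rot: [0.0, 1.0, 0.029, -0.001]
wrist_force: [-0.6, 0.1, -1.4]
opening: 0.262
time_s: 13.05
eef_pos: [0.5675, 0.1496, 0.1198]
eef_rot: [-0.0, 1.0, 0.029, -0.0]
wrist_force: [-1.3, -0.2, -1.6]
opening: 0.261
```

```bash
python3 -m pendant '[[[0,0,0.002,0,0,0,1],[0,0,0.001,0,0,0,1],[0,0,0,0,0,0,1]]]'; python3 -m pendant '[[[0,0,0.001,0,0,0,1],[0,0,0,0,0,0,1]]]';  python3 -m pendant '[[[0,0,0.001,0,0,0,1],[0,0,0,0,0,0,1]]]'; python3 -m pendant '[[[0,0,0.001,0,0,0,1],[0,0,0,0,0,0,1]]]'
```

```text
time_s: 13.35
eef_pos: [0.5677, 0.1497, 0.1171]
eef_rot: [-0.0, 1.0, 0.029, -0.0]
wrist_force: [-1.2, -1.0, -1.4]
opening: 0.264
time_s: 13.55
eef_pos: [0.5678, 0.1496, 0.1162]
eef_rot: [0.0, 1.0, 0.029, -0.0]
wrist_force: [-0.4, -0.2, -1.9]
opening: 0.264
time_s: 13.75
eef_pos: [0.568, 0.1497, 0.1156]
eef_rot: [-0.0, 1.0, 0.03, 0.0]
wrist_force: [-0.7, -0.4, 0.6]
opening: 0.257
time_s: 13.95
eef_pos: [0.568, 0.1497, 0.1155]
eef_rot: [0.0, 1.0, 0.03, 0.0]
wrist_force: [-4.1, -0.9, 7.2]
opening: 0.26
```

The shoulder is seated: TCP is 0.1155 m as predicted, and contact force is 7 N. One more light press, then release and rise.

```bash
python3 -m pendant '[[[0,0,0.001,0,0,0,1],[0,0,0,0,0,0,1],[0,0,0,0,0,0,1]]]'; python3 -m pendant '[[[0,0,-0.001,0,0,0,0],[0,0,0,0,0,0,-1],[0,0,0,0,0,0,-1],[0,0,0,0,0,0,-1],[0,0,-0.02,0,0,0,-1],[0,0,-0.03,0,0,0,-1],[0,0,-0.04,0,0,0,-1],[0,0,-0.01,0,0,0,-1]]]'
python3 - <<'E'
from h import *
s,ds=ctrl.camera('scene'); W=cloud('scene',ds)
crop('scene',s,270,190,80,75,9,'pics/s10.png')
m=(W[...,0]>.55)&(W[...,0]<.59)&(W[...,1]>.13)&(W[...,1]<.17)&(W[...,2]>.1)&(W[...,2]<.13); k=W[m]; print(len(k),k.mean(0),np.percentile(k[:,2],[50,90,98]))
to(.544,-.073,.2)
E
```

```text
time_s: 14.25
eef_pos: [0.568, 0.1497, 0.1154]
eef_rot: [0.0, 1.0, 0.03, 0.0]
wrist_force: [-7.5, -1.0, 15.3]
opening: 0.26
time_s: 15.05
eef_pos: [0.5702, 0.1498, 0.219]
eef_rot: [-0.0, 1.0, 0.03, 0.004]
wrist_force: [0.4, 0.6, 1.0]
opening: 1.0
110 [0.56998921 0.15338979 0.11402591] [0.11694496 0.11950401 0.1207341 ]
t 15.1 pos [0.5702 0.1498 0.2189] xaxis [0.9982 0.0591 0.0073] zax [ 7.3e-03  4.0e-04 -1.0e+00] F [0.9 0.7 1.6] op 0.997
tool shift [-0.0394  0.2209  0.0186]
```

View pics/s10.png

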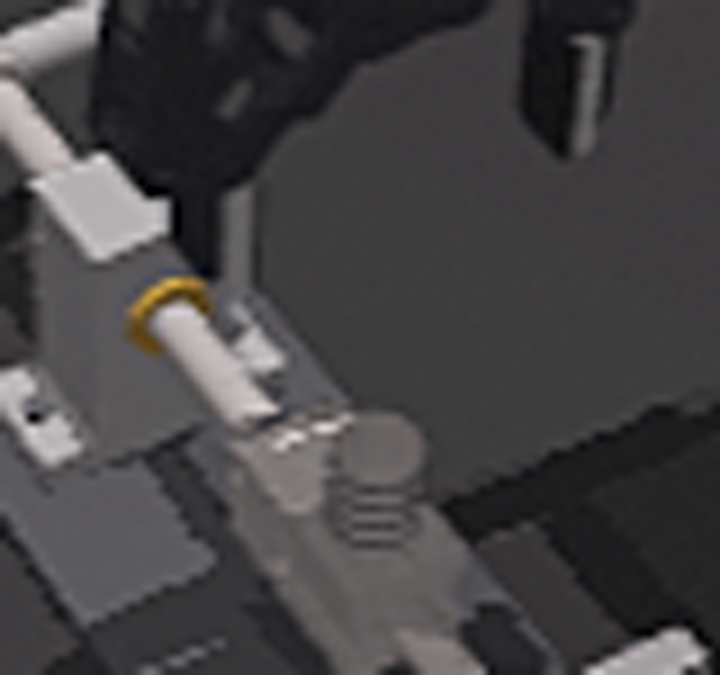

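The knob is seated on the fork, its underside flush with the fork's top face at crop (375,535). Depth puts the knob top at ≈0.119 m, as expected for fully home. Back to the handle.

```bash
python3 -m pendant '[[[-0.0067,0.0373,0,0,0,0,-1],[-0.0067,0.0373,0,0,0,0,-1],[-0.0067,0.0373,0,0,0,0,-1],[-0.0067,0.0373,0,0,0,0,-1],[-0.0067,0.0373,0,0,0,0,-1],[-0.0067,0.0373,0,0,0,0,-1],[0,0,0,0,0,0.142,-1],[0,0,0,0,0,0.143,-1],[0,0,0,0,0,0.143,-1],[0,0,0,0,0,0.143,-1]]]' >/dev/null; python3 -m pendant '[[[0,0,0,0,0,0.143,-1],[0,0,0,0,0,0.143,-1],[0,0,0,0,0,0.143,-1],[0,0,0,0,0,0.143,-1],[0,0,0,0,0,0.143,-1],[0,0,0,0,0,0.143,-1],[0,0,0,0,0,0.143,-1],[0,0,0,0,0,0,-1],[0,0,0,0,0,0,-1]]]'
python3 - <<'E'
from h import *
to(.5415,-.0758,.071)
s,ds=ctrl.camera('scene'); t,dt=ctrl.camera('top')
crop('scene',s,220,140,120,100,6,'pics/s11.png')
np.savez('pics/a11.npz',t=t,s=s,dt=dt,ds=ds)
crop('top',t,190,170,150,80,5,'pics/t11.png')
E
```

```text
time_s: 17.0
eef_pos: [0.5404, -0.076, 0.2132]
eef_rot: [0.0, 0.729, -0.685, -0.001]
wrist_force: [0.6, -0.1, 1.1]
opening: 1.001
t 17.0 pos [ 0.5404 -0.076   0.2132] xaxis [ 6.150e-02 -9.981e-01 -7.000e-04] zax [-1.6e-03  6.0e-04 -1.0e+00] F [ 0.6 -0.1  1.1] op 1.001
tool shift [-0.     -0.0014  0.1422]
```

View pics/s11.png

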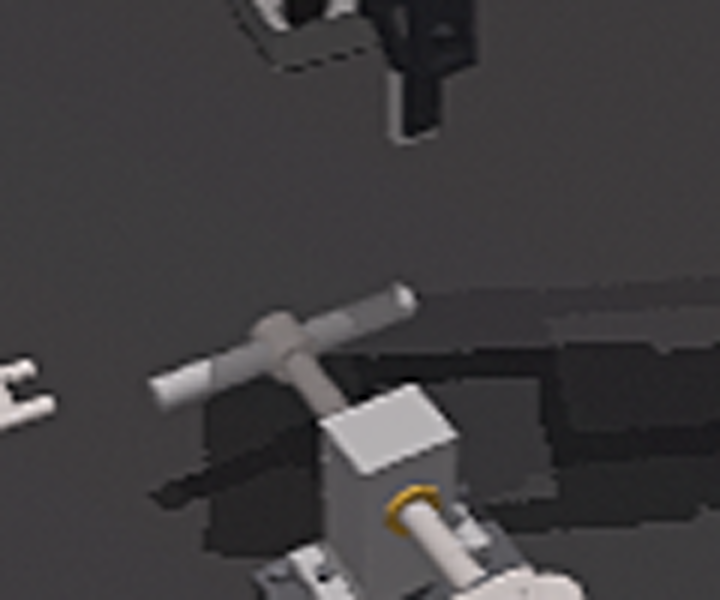

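View pics/t11.png

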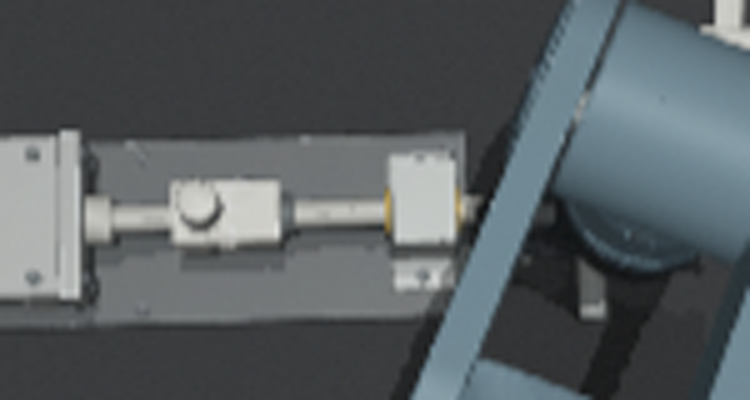

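The pin is home in the fork (knob at top-crop (198,203)) and the handle's near arm lies under the open jaws. Descend and pinch.

```bash
python3 -m pendant '[[[0,-0.0014,0.03,0,0,0,-1],[0,0,0.04,0,0,0,-1],[0,0,0.04,0,0,0,-1],[0,0,0.032,0,0,0,-1],[0,0,0,0,0,0,-1],[0,0,0,0,0,0,0],[0,0,0,0,0,0,1],[0,0,0,0,0,0,1],[0,0,0,0,0,0,1],[0,0,0,0,0,0,1]]]'; python3 -m pendant '[[[0.005,0,0,0,0,0,1],[0.005,0,0,0,0,0,1],[0.005,0,0,0,0,0,1],[0,0,0,0,0,0,1]]]'; python3 -c "
from h import *
to(.544,-.118,.071)"
```

```text
time_s: 18.1
eef_pos: [0.543, -0.0763, 0.0736]
eef_rot: [-0.0, 0.727, -0.686, 0.001]
wrist_force: [-3.7, -0.4, 9.0]
opening: 0.164
time_s: 18.5
eef_pos: [0.5439, -0.091, 0.0737]
eef_rot: [-0.001, 0.727, -0.686, 0.001]
wrist_force: [-2.0, 3.0, 6.2]
opening: 0.166
t 18.5 pos [ 0.5439 -0.091   0.0737] xaxis [ 5.770e-02 -9.983e-01 -1.000e-04] zax [ 1.7e-03  2.0e-04 -1.0e+00] F [-2.   3.   6.2] op 0.166
tool shift [0.0269 0.0015 0.0027]
```

```bash
for i in 1; do python3 -m pendant '[[[0.004,0,0,0,0,0,1],[0.004,0,0,0,0,0,1],[0,0,0,0,0,0,1]]]'; python3 -m pendant '[[[0.003,0,0,0,0,0,1],[0.003,0,0,0,0,0,1],[0,0,0,0,0,0,1]]]'; done
```

```text
time_s: 18.8
eef_pos: [0.5444, -0.0989, 0.0736]
eef_rot: [-0.001, 0.727, -0.686, 0.0]
wrist_force: [-1.6, 2.8, 6.7]
opening: 0.164
time_s: 19.1
eef_pos: [0.5447, -0.1047, 0.0736]
eef_rot: [-0.001, 0.727, -0.686, 0.0]
wrist_force: [-1.8, 3.3, 6.0]
opening: 0.164
```

```bash
python3 - <<'E'
from h import *
s,ds=ctrl.camera('scene'); t,dt=ctrl.camera('top')
np.savez('pics/a12.npz',t=t,s=s,dt=dt,ds=ds)
a=cv2.resize(t[185:240,185:290,::-1],None,fx=7,fy=7,interpolation=cv2.INTER_CUBIC); cv2.imwrite('pics/t12.png',a)
crop('scene',s,260,190,90,75,8,'pics/s12.png')
E
```

```text
(no output)
```

View pics/t12.png

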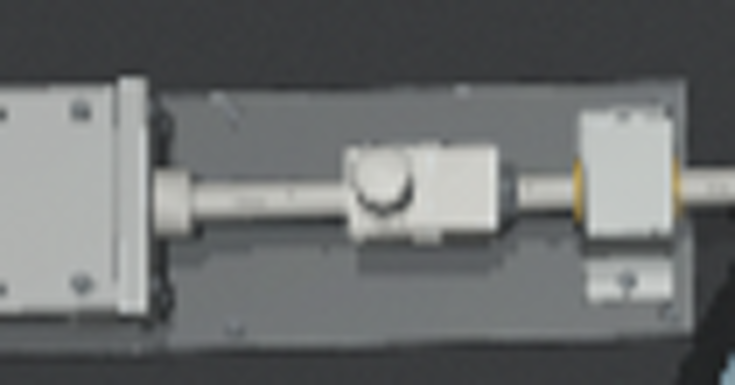

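The knob and fork moved out with the stem (knob at top-crop (383,178)), so the coupling carries load. Continue to the stop in small steps.

```bash
python3 -m pendant '[[[0.003,0,0,0,0,0,1],[0,0,0,0,0,0,1]]]'; python3 -m pendant '[[[0.003,0,0,0,0,0,1],[0,0,0,0,0,0,1]]]'; python3 -m pendant '[[[0.002,0,0,0,0,0,1],[0,0,0,0,0,0,1]]]'
```

```text
time_s: 19.4
eef_pos: [0.5449, -0.1076, 0.0737]
eef_rot: [-0.001, 0.727, -0.686, 0.0]
wrist_force: [-0.6, 4.1, 6.3]
opening: 0.168
time_s: 19.6
eef_pos: [0.5449, -0.1084, 0.0736]
eef_rot: [-0.002, 0.727, -0.686, -0.001]
wrist_force: [-0.3, 12.7, 9.2]
opening: 0.16
time_s: 19.8
eef_pos: [0.5449, -0.1086, 0.0736]
eef_rot: [-0.003, 0.727, -0.686, -0.002]
wrist_force: [-0.1, 20.1, 11.6]
opening: 0.168
```

Clear out-stop: position held at y = −0.1086 while force rose 4 → 20 N. Record it in pictures, then push back in.

```bash
python3 - <<'E'
from h import *
s,ds=ctrl.camera('scene'); t,dt=ctrl.camera('top')
np.savez('pics/a13.npz',t=t,s=s,dt=dt,ds=ds)
E
python3 -m pendant '[[[-0.005,0,0,0,0,0,1],[-0.006,0,0,0,0,0,1],[-0.006,0,0,0,0,0,1],[-0.006,0,0,0,0,0,1],[-0.006,0,0,0,0,0,1],[-0.006,0,0,0,0,0,1],[-0.005,0,0,0,0,0,1],[0,0,0,0,0,0,1]]]'; python3 -m pendant '[[[-0.002,0,0,0,0,0,1],[-0.002,0,0,0,0,0,1],[0,0,0,0,0,0,1]]]'
```

```text
time_s: 20.7
eef_pos: [0.5428, -0.0737, 0.0736]
eef_rot: [0.0, 0.727, -0.686, 0.001]
wrist_force: [-2.2, -1.4, 6.4]
opening: 0.165
time_s: 21.0
eef_pos: [0.5427, -0.0702, 0.0736]
eef_rot: [0.0, 0.727, -0.686, 0.001]
wrist_force: [-2.7, -5.0, 5.8]
opening: 0.163
```

```bash
python3 -m pendant '[[[-0.002,0,0,0,0,0,1],[-0.002,0,0,0,0,0,1],[0,0,0,0,0,0,1]]]'; python3 -m pendant '[[[-0.002,0,0,0,0,0,1],[0,0,0,0,0,0,1]]]'; python3 -m pendant '[[[-0.002,0,0,0,0,0,1],[0,0,0,0,0,0,1]]]'
```

```text
time_s: 21.3
eef_pos: [0.5424, -0.0663, 0.0737]
eef_rot: [0.0, 0.727, -0.686, 0.001]
wrist_force: [-1.9, -3.5, 5.7]
opening: 0.164
time_s: 21.5
eef_pos: [0.5423, -0.0643, 0.0736]
eef_rot: [0.0, 0.727, -0.686, 0.001]
wrist_force: [-2.8, -4.7, 6.4]
opening: 0.164
time_s: 21.7
eef_pos: [0.5422, -0.0623, 0.0737]
eef_rot: [0.0, 0.727, -0.686, 0.001]
wrist_force: [-1.7, -3.9, 6.4]
opening: 0.165
```

```bash
python3 -m pendant '[[[-0.001,0,0,0,0,0,1],[0,0,0,0,0,0,1]]]'; python3 -m pendant '[[[-0.001,0,0,0,0,0,1],[0,0,0,0,0,0,1]]]'; python3 -m pendant '[[[-0.001,0,0,0,0,0,1],[0,0,0,0,0,0,1]]]'; python3 -m pendant '[[[-0.001,0,0,0,0,0,1],[0,0,0,0,0,0,1]]]'
```

```text
time_s: 21.9
eef_pos: [0.5421, -0.0614, 0.0736]
eef_rot: [0.0, 0.727, -0.686, 0.001]
wrist_force: [-2.7, -4.8, 7.5]
opening: 0.161
time_s: 22.1
eef_pos: [0.5421, -0.0604, 0.0737]
eef_rot: [0.0, 0.727, -0.686, 0.001]
wrist_force: [-2.3, -4.9, 6.3]
opening: 0.16
time_s: 22.3
eef_pos: [0.5421, -0.0602, 0.0737]
eef_rot: [0.001, 0.727, -0.686, 0.002]
wrist_force: [-2.7, -8.2, 5.5]
opening: 0.163
time_s: 22.5
eef_pos: [0.5421, -0.0601, 0.0737]
eef_rot: [0.001, 0.727, -0.686, 0.003]
wrist_force: [-3.7, -12.5, 4.2]
opening: 0.159
```

Travel was 48.5 mm (45 mm plus play) and force is rising against a stop. Press slightly more and check with the cameras.

```bash
python3 -m pendant '[[[-0.001,0,0,0,0,0,1],[-0.001,0,0,0,0,0,1],[0,0,0,0,0,0,1],[0,0,0,0,0,0,1]]]'
python3 - <<'E'
from h import *
s,ds=ctrl.camera('scene'); t,dt=ctrl.camera('top')
np.savez('pics/a14.npz',t=t,s=s,dt=dt,ds=ds)
a=cv2.resize(t[185:240,185:290,::-1],None,fx=7,fy=7,interpolation=cv2.INTER_CUBIC); cv2.imwrite('pics/t14.png',a)
crop('scene',s,260,190,90,75,8,'pics/s14.png')
z=np.load('pics/a13.npz')
def fit(W,r,zc,h):
    m=(abs(W[...,2]-zc)<h)&(W[...,0]>r[0])&(W[...,0]<r[1])&(W[...,1]>r[2])&(W[...,1]<r[3]); k=W[m]; return k.mean(0).round(4),len(k)
for nm,S,T in(('out',z['ds'],z['dt']),('in',ds,dt)):
    for n,d in(('scene',S),('top',T)):
        W=cloud(n,d); print(nm,n,'knobtop',fit(W,(.54,.6,.08,.2),.119,.005))
E
```

```text
time_s: 22.9
eef_pos: [0.5421, -0.06, 0.0737]
eef_rot: [0.002, 0.727, -0.686, 0.004]
wrist_force: [-3.6, -18.8, 2.2]
opening: 0.164
out scene knobtop (array([0.5703, 0.1197, 0.1181]), 66)
out top knobtop (array([0.5702, 0.118 , 0.1193]), 50)
in scene knobtop (array([0.5672, 0.1645, 0.1181]), 70)
in top knobtop (array([0.5673, 0.1631, 0.1189]), 45)
```

View pics/t14.png

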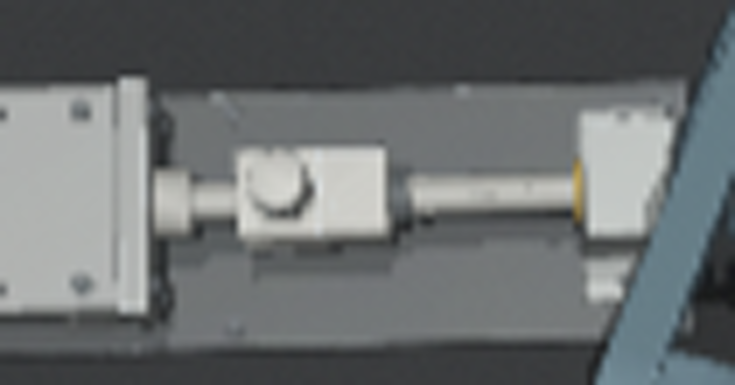

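View pics/s14.png

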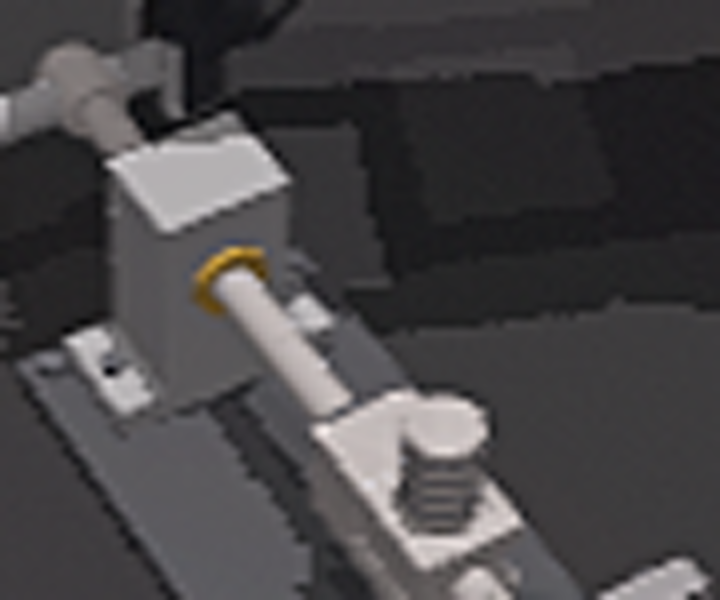

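The knob moved 45.0 mm between the stops, while the TCP moved 48.6 mm. I'll check where the play is taken up, using the fork's own displacement and its absolute position.

```bash
python3 - <<'E'
from h import *
A=np.load('pics/a13.npz');B=np.load('pics/a14.npz')
u=np.array([-.062,.998]);
# fork front edge / rear edge profile along the shaft line offset sideways, sampled on plane z=.083 in each view
def prof(img,n,off,ys,z):
    g=cv2.cvtColor(img,cv2.COLOR_RGB2GRAY).astype(np.float32)
    base=np.array([.5677,.150]); perp=np.array([.998,.062]); out=[]
    acc=0
    for o in off:
        P=[base+perp*o+u*(y-.150) for y in ys]
        px=np.array([proj(n,[p[0],p[1],z]) for p in P],np.float32)
        acc=acc+cv2.remap(g,px[:,0].reshape(1,-1),px[:,1].reshape(1,-1),cv2.INTER_LINEAR)[0]
    return acc/len(off)
ys=np.arange(.04,.22,.00025)
import sys
for n,k in(('top','t'),('scene','s')):
  for off in([-.014,-.0135],[.0135,.014]):
    a=prof(A[k],n,off,ys,.083); b=prof(B[k],n,off,ys,.083)
    for nm,p in(('out',a),('in',b)):
        gr=np.gradient(cv2.GaussianBlur(p.reshape(1,-1),(0,0),4)[0])
        i=np.argsort(-abs(gr))[:1]
        # list top extrema
        ex=[j for j in range(2,len(gr)-2) if abs(gr[j])>=abs(gr[j-1]) and abs(gr[j])>abs(gr[j+1]) and abs(gr[j])>1.2]
        print(n,off[0],nm,[(round(float(ys[j]),4),round(float(gr[j]),1)) for j in ex])
E
```

```text
top -0.014 out [(0.0413, -3.8), (0.0455, -2.4), (0.0743, 7.9), (0.1343, -7.4), (0.1963, -1.6), (0.2018, 4.9), (0.2158, -2.9), (0.2185, 4.2)]
top -0.014 in [(0.0413, -3.8), (0.0455, -2.4), (0.1028, -1.9), (0.1083, 1.7), (0.1115, -1.8), (0.121, 5.8), (0.1565, -1.5), (0.1823, -9.1), (0.1963, -1.8), (0.2018, 4.9), (0.2158, -2.8), (0.2185, 4.2)]Traceback (most recent call last):
  File "<stdin>", line 18, in <module>
  File "<stdin>", line 11, in prof
  File "h.py", line 13, in proj
    f,cx,cy,T=cal(n); q=T[:3,:3]@np.asarray(p)+T[:3,3]; return f*q[0]/q[2]+cx,f*q[1]/q[2]+cy
              ~~~^^^
  File "h.py", line 4, in cal
    c=ctrl.calibration(n); f=210/np.tan(np.radians(c['fov_y']/2)); return f,c['cx'],c['cy'],c['camera_from_world']
ValueError: time passes only in moves, steps and waits
```

Fork displacement is 47.4–48 mm against 45 mm for the knob. The play therefore sits in the two holes (about 2.5 mm each), and the stem itself may be about 2.5 mm off shut. I'll cache the calibration and work out positions relative to the valve's fixed features.

```bash
python3 - <<'E'
import re
s=open('h.py').read()
s=s.replace("def cal(n):\n","import functools\n@functools.lru_cache(None)\ndef cal(n):\n",1); open('h.py','w').write(s)
E
cat > prof.py <<'E'
from h import *
u=np.array([-.062,.998]); perp=np.array([.998,.062]); base=np.array([.5677,.150])
def edges(img,n,off,z,thr=1.2,ys=np.arange(-.02,.30,.00025)):
    g=cv2.cvtColor(img,cv2.COLOR_RGB2GRAY).astype(np.float32); acc=0
    for o in off:
        px=np.array([proj(n,[*(base+perp*o+u*(y-.150)),z]) for y in ys],np.float32)
        acc=acc+cv2.remap(g,px[:,:1].T.copy(),px[:,1:].T.copy(),cv2.INTER_LINEAR)[0]
    gr=np.gradient(cv2.GaussianBlur((acc/len(off)).reshape(1,-1),(0,0),4)[0])
    return [(round(float(ys[j]),4),round(float(gr[j]),1)) for j in range(2,len(gr)-2) if abs(gr[j])>=abs(gr[j-1]) and abs(gr[j])>abs(gr[j+1]) and abs(gr[j])>thr]
E
python3 - <<'E'
from prof import *
A=np.load('pics/a13.npz');B=np.load('pics/a14.npz');I=np.load('pics/top0.npz');J=np.load('pics/scene0.npz')
O=[-.015,-.0145,-.014,-.0135,-.013]
P=[.010,.0115,.013,.0145]
print('top block z.098',edges(I['p'],'top',np.linspace(-.02,.02,9),.098))
print('plate top z.010 off +-50', edges(I['p'],'top',[.045,.048,.05],.010), edges(I['p'],'top',[-.045,-.048,-.05],.010))
print('body z.085',edges(I['p'],'top',[-.03,-.02,.02,.03],.085))
print('scene body z.085',edges(J['p'],'scene',[-.03,-.02,.02,.03],.085))
print('scene block z.098',edges(J['p'],'scene',np.linspace(-.02,.02,9),.098))
for n,k in(('top','t'),('scene','s')):
  for nm,Z in(('out',A),('in',B)):
    print(n,nm,'fork', [e for e in edges(Z[k],n,O,.083,2) if .03<e[0]<.2],'|',[e for e in edges(Z[k],n,P,.083,2) if .03<e[0]<.2])
E
```

```text
top block z.098 [(-0.0002, 2.2), (0.006, 4.8), (0.0405, -3.7), (0.062, 4.3), (0.0965, -1.8), (0.1115, 1.4), (0.1218, -4.6), (0.1333, 4.9), (0.1415, -1.9), (0.1555, 2.0), (0.1635, -2.5), (0.2005, 2.0), (0.214, -1.6), (0.2173, 6.8), (0.2283, -1.2), (0.2315, 1.4)]
plate top z.010 off +-50 [(-0.0042, 4.3), (0.2178, -1.4), (0.2268, 4.7), (0.2383, -2.5), (0.2418, 2.9), (0.2505, -3.6), (0.2595, 3.1), (0.2863, -3.4), (0.2953, 2.6)] [(-0.004, 4.7)]
body z.085 [(-0.0015, 3.7), (0.006, 2.2), (0.041, -2.7), (0.2103, -2.2), (0.2188, 7.3), (0.23, -2.1), (0.2333, 2.0)]
scene body z.085 [(-0.0062, 3.3), (0.0308, -2.3), (0.1813, -1.4), (0.1998, -1.3), (0.2145, 7.3), (0.226, -5.4), (0.2295, 5.1)]
scene block z.098 [(0.0053, 5.9), (0.0418, -6.3), (0.0725, 4.0), (0.109, -1.3), (0.1235, 1.6), (0.1318, -4.5), (0.1525, 3.1), (0.1603, -1.8), (0.1743, 2.1), (0.181, -2.3), (0.2218, 3.0), (0.2333, -6.6), (0.2368, 6.2)]
top out fork [(0.0403, -6.5), (0.0453, -2.0), (0.0743, 7.8), (0.1343, -7.2)] | [(0.0423, -3.9), (0.0738, 6.5), (0.1338, -4.3)]
top in fork [(0.0403, -6.5), (0.0453, -2.1), (0.1115, -2.0), (0.121, 5.8), (0.1823, -8.8)] | [(0.0423, -3.9), (0.122, 6.4), (0.182, -4.5)]
scene out fork [(0.0725, 7.8), (0.103, -6.7), (0.1153, 3.3), (0.12, 3.2), (0.133, -7.3)] | [(0.0473, 2.8), (0.0513, -2.3), (0.0558, 2.4), (0.0728, 4.9), (0.1118, -2.4), (0.125, 3.8), (0.133, -7.1), (0.14, 2.2)]
scene in fork [(0.061, -2.1), (0.0838, 2.5), (0.121, 7.1), (0.15, -7.6), (0.1643, 3.7), (0.181, -7.9)] | [(0.0475, 2.7), (0.0513, -2.2), (0.0558, 2.4), (0.121, 6.1), (0.155, -2.3), (0.1698, 4.3), (0.1813, -5.9), (0.1895, 3.5)]
```

```bash
python3 - <<'E'
from prof import *
A=np.load('pics/a13.npz');B=np.load('pics/a14.npz')
for n,k in(('top','t'),('scene','s')):
  for nm,Z,c in(('out',A,(.5703,.1185)),('in',B,(.567,.164))):
    W=cloud(n,Z['d'+k]); m=(W[...,2]>.105)&(W[...,2]<.135)&(abs(W[...,0]-c[0])<.022)&(abs(W[...,1]-c[1])<.022)
    K=W[m]; al=(K[:,:2]-base)@u+.150; tp=K[:,2]>.114
    print(n,nm,len(K),'along all',al.min().round(4),al.max().round(4),'top mid',((al[tp].min()+al[tp].max())/2).round(4),'mean',al[tp].mean().round(4))
    print('  edges knob plane .119', [e for e in edges(Z[k],n,[-.004,-.002,0,.002,.004],.119,1.5) if .09<e[0]<.2])
E
```

```text
top out 62 along all 0.108 0.1282 top mid 0.1178 mean 0.1179
  edges knob plane .119 [(0.1043, -2.3), (0.1095, 2.7), (0.132, -2.3), (0.1983, 3.2)]
top in 64 along all 0.1528 0.1752 top mid 0.1637 mean 0.1631
  edges knob plane .119 [(0.1105, -1.6), (0.1205, 7.2), (0.1498, -3.8), (0.1543, 5.2), (0.179, -4.8), (0.1983, 3.2)]
scene out 93 along all 0.1077 0.1306 top mid 0.1192 mean 0.1196
  edges knob plane .119 [(0.1005, 2.6), (0.1075, 5.1), (0.1295, -6.2), (0.1403, 2.1), (0.1583, -3.8)]
scene in 99 along all 0.1497 0.1765 top mid 0.1641 mean 0.1645
  edges knob plane .119 [(0.1478, 2.5), (0.153, 3.9), (0.1745, -6.9), (0.1865, 2.0)]
```

Knob travel is ≈45.1 mm and fork ≈48.2 mm. It looks like the rod reached its own in-stop with the hole play leaving the stem roughly 2 mm short. I'll let go of the handle, then hold the knob upright and ease the pin gently +y: it either stops at once (already shut) or seats the stem.

```bash
python3 -m pendant '[[[0.002,0,0,0,0,0,1],[0.001,0,0,0,0,0,1],[0,0,0,0,0,0,-1],[0,0,0,0,0,0,-1],[0,0,0,0,0,0,-1],[0,0,0,0,0,0,-1],[0,0,-0.03,0,0,0,-1],[0,0,-0.04,0,0,0,-1],[0,0,-0.04,0,0,0,-1],[0,0,-0.03,0,0,0,-1]]]'; python3 -m pendant '[[[0,0,0,0,0,-0.142,-1],[0,0,0,0,0,-0.143,-1],[0,0,0,0,0,-0.143,-1],[0,0,0,0,0,-0.143,-1],[0,0,0,0,0,-0.143,-1],[0,0,0,0,0,-0.143,-1],[0,0,0,0,0,-0.143,-1],[0,0,0,0,0,-0.143,-1],[0,0,0,0,0,-0.143,-1],[0,0,0,0,0,-0.143,-1]]]'; python3 -m pendant '[[[0,0,0,0,0,-0.143,-1],[0,0,0,0,0,0,-1],[0,0,0,0,0,0,-1]]]'
python3 - <<'E'
from h import *
to(.567,.1639,.2135)
s,ds=ctrl.camera('scene'); t,dt=ctrl.camera('top'); np.savez('pics/a15.npz',t=t,s=s,dt=dt,ds=ds)
from prof import edges
O=[-.015,-.0145,-.014,-.0135,-.013]
print([e for e in edges(t,'top',O,.083,2) if .1<e[0]<.2],[e for e in edges(s,'scene',O,.083,2) if .1<e[0]<.2])
E
```

```text
time_s: 24.0
eef_pos: [0.5418, -0.0579, 0.2148]
eef_rot: [-0.001, 0.727, -0.686, 0.001]
wrist_force: [0.3, 0.8, 0.1]
opening: 1.0
time_s: 25.0
eef_pos: [0.5411, -0.0577, 0.2121]
eef_rot: [-0.0, 0.999, -0.039, -0.0]
wrist_force: [-0.6, -0.3, 0.2]
opening: 1.003
time_s: 25.3
eef_pos: [0.5411, -0.0579, 0.2122]
eef_rot: [-0.0, 1.0, 0.028, -0.0]
wrist_force: [-0.1, -0.2, 0.3]
opening: 1.0
t 25.3 pos [ 0.5411 -0.0579  0.2122] xaxis [ 9.985e-01  5.540e-02 -2.000e-04] zax [-2.e-04  1.e-04 -1.e+00] F [-0.1 -0.2  0.3] op 1.0
tool shift [ 0.0381 -0.22   -0.0013]
[(0.1208, 5.9), (0.1823, -8.8)] [(0.1208, 7.0), (0.15, -7.6), (0.1643, 3.6), (0.1688, 2.1), (0.181, -7.8)]
```

Fork stayed put on release (edges .1208/.1823). Go to the knob.

```bash
python3 -m pendant '[[[0.0063,-0.0367,0,0,0,0,-1],[0.0064,-0.0367,0,0,0,0,-1],[0.0063,-0.0367,0,0,0,0,-1],[0.0064,-0.0367,0,0,0,0,-1],[0.0063,-0.0366,0,0,0,0,-1],[0.0064,-0.0366,0,0,0,0,-1],[0,0,0,0,0,0,-1],[0,0,0,0,0,0,-1],[0,0,0,0,0,0,-1]]]'; python3 -m pendant '[[[0,0,0.03,0,0,0,-1],[0,0,0.03,0,0,0,-1],[0,0,0.02,0,0,0,-1],[0,0,0,0,0,0,-1],[0,0,0,0,0,0,-1]]]'
python3 - <<'E'
from h import *
to(.567,.1639,.116)
s,ds=ctrl.camera('scene'); crop('scene',s,260,190,100,75,8,'pics/s16.png')
E
```

```text
time_s: 26.3
eef_pos: [0.5662, 0.163, 0.2121]
eef_rot: [0.0, 1.0, 0.029, -0.0]
wrist_force: [0.0, -1.0, 0.9]
opening: 1.0
time_s: 26.8
eef_pos: [0.5665, 0.1627, 0.1326]
eef_rot: [0.0, 1.0, 0.029, -0.0]
wrist_force: [0.3, -0.1, 1.2]
opening: 0.998
t 26.8 pos [0.5665 0.1627 0.1326] xaxis [ 9.984e-01  5.720e-02 -3.000e-04] zax [-3.e-04 -1.e-04 -1.e+00] F [ 0.3 -0.1  1.2] op 0.998
tool shift [ 0.0006 -0.0012  0.0166]
```

View pics/s16.png

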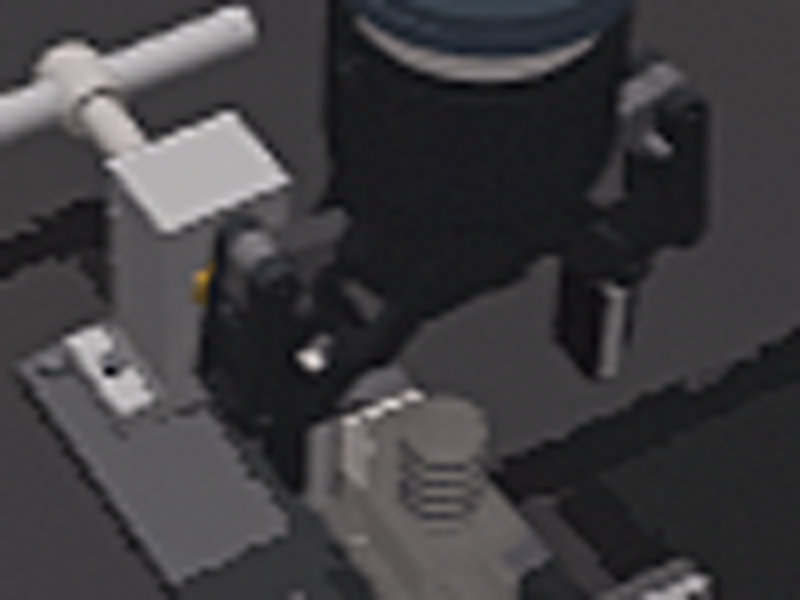

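The open jaws straddle the knob (crop (445,450)). Lower 16 mm and grip, keeping the commanded pose.

```bash
python3 -m pendant '[[[0.0005,-0.0012,0.008,0,0,0,-1],[0,0,0.008,0,0,0,-1],[0,0,0,0,0,0,-1],[0,0,0,0,0,0,0],[0,0,0,0,0,0,1],[0,0,0,0,0,0,1],[0,0,0,0,0,0,1],[0,0,0,0,0,0,1]]]'; python3 -m pendant '[[[0,0,0,0,0,0,1],[0,0,0,0,0,0,1]]]'
```

```text
time_s: 27.65
eef_pos: [0.5667, 0.165, 0.1167]
eef_rot: [0.0, 1.0, 0.03, -0.0]
wrist_force: [-1.0, -0.4, 2.3]
opening: 0.26
time_s: 27.85
eef_pos: [0.5667, 0.165, 0.1167]
eef_rot: [0.0, 1.0, 0.03, 0.0]
wrist_force: [-2.2, -0.3, 5.3]
opening: 0.265
```

```bash
python3 -m pendant '[[[0,-0.0008,0,0,0,0,1],[0,0,0,0,0,0,1]]]'; python3 -m pendant '[[[0,-0.0008,0,0,0,0,1],[0,0,0,0,0,0,1]]]'; python3 -m pendant '[[[0,-0.0008,0,0,0,0,1],[0,0,0,0,0,0,1]]]';  python3 -m pendant '[[[0,-0.0008,0,0,0,0,1],[0,0,0,0,0,0,1]]]'
```

```text
time_s: 28.05
eef_pos: [0.5667, 0.1653, 0.1167]
eef_rot: [0.001, 1.0, 0.03, -0.0]
wrist_force: [-3.1, -2.8, 5.8]
opening: 0.261
time_s: 28.25
eef_pos: [0.5667, 0.1656, 0.1167]
eef_rot: [0.001, 1.0, 0.03, -0.0]
wrist_force: [-2.7, -4.9, 5.1]
opening: 0.266
time_s: 28.45
eef_pos: [0.5667, 0.1661, 0.1167]
eef_rot: [0.001, 1.0, 0.03, -0.0]
wrist_force: [-1.9, -6.1, 6.0]
opening: 0.26
time_s: 28.65
eef_pos: [0.5667, 0.1667, 0.1167]
eef_rot: [0.001, 1.0, 0.03, -0.0]
wrist_force: [-2.7, -6.3, 6.9]
opening: 0.256
```

The pin moves at a steady ~6 N, so the stem was not quite shut. Continue to its stop.

```bash
python3 -m pendant '[[[0,-0.0008,0,0,0,0,1],[0,0,0,0,0,0,1]]]'; python3 -m pendant '[[[0,-0.0008,0,0,0,0,1],[0,0,0,0,0,0,1]]]'; python3 -m pendant '[[[0,-0.0008,0,0,0,0,1],[0,0,0,0,0,0,1]]]'
```

```text
time_s: 28.85
eef_pos: [0.5666, 0.1675, 0.1167]
eef_rot: [0.001, 1.0, 0.03, -0.0]
wrist_force: [-2.2, -6.7, 5.9]
opening: 0.261
time_s: 29.05
eef_pos: [0.5666, 0.168, 0.1167]
eef_rot: [0.002, 1.0, 0.03, -0.0]
wrist_force: [-2.5, -7.6, 6.0]
opening: 0.263
time_s: 29.25
eef_pos: [0.5667, 0.1682, 0.1168]
eef_rot: [0.002, 1.0, 0.03, -0.0]
wrist_force: [-2.8, -9.6, 6.4]
opening: 0.262
```

```bash
python3 -m pendant '[[[0,-0.001,0,0,0,0,1],[0,0,0,0,0,0,1]]]'; python3 -m pendant '[[[0,-0.001,0,0,0,0,1],[0,0,0,0,0,0,1]]]'
```

```text
time_s: 29.45
eef_pos: [0.5666, 0.1685, 0.1168]
eef_rot: [0.003, 1.0, 0.03, -0.0]
wrist_force: [-3.4, -13.4, 6.8]
opening: 0.26
time_s: 29.65
eef_pos: [0.5667, 0.1687, 0.1168]
eef_rot: [0.003, 1.0, 0.03, -0.0]
wrist_force: [-3.1, -16.0, 7.7]
opening: 0.259
```

Firm stop: force 6 → 16 N with 0.5 mm of motion. Ease off the side load, press down lightly to keep the knob home, and release.

```bash
python3 -m pendant '[[[0,0.0015,0.001,0,0,0,1],[0,0.001,0.001,0,0,0,1],[0,0,0.0005,0,0,0,1],[0,0,0,0,0,0,1]]]'; python3 -m pendant '[[[0,0,0,0,0,0,0],[0,0,0,0,0,0,-1],[0,0,0,0,0,0,-1],[0,0,0,0,0,0,-1],[0,0,-0.02,0,0,0,-1],[0,0,-0.03,0,0,0,-1],[0,0,-0.04,0,0,0,-1],[0,0,-0.01,0,0,0,-1]]]'; python3 -m pendant '[[[0,0.04,0,0,0,0,-1],[-0.04,0.02,0,0,0,0,-1],[-0.04,0,0,0,0,0,-1],[-0.04,0,0,0,0,0,-1],[-0.04,0,0,0,0,0,-1],[0,0,0,0,0,0,-1],[0,0,0,0,0,0,-1]]]'
python3 - <<'E'
from prof import *
to(.567,.1639,.116)
s,ds=ctrl.camera('scene'); t,dt=ctrl.camera('top'); np.savez('pics/a17.npz',t=t,s=s,dt=dt,ds=ds)
crop('scene',s,260,190,100,75,8,'pics/s17.png'); cv2.imwrite('pics/t17.png',t[:,:,::-1]); cv2.imwrite('pics/sf17.png',s[:,:,::-1])
O=[-.015,-.0145,-.014,-.0135,-.013]
for n,im,d in(('top',t,dt),('scene',s,ds)):
    print(n,'fork',[e for e in edges(im,n,O,.083,2) if .1<e[0]<.2],'knob',[e for e in edges(im,n,[-.004,-.002,0,.002,.004],.119,1.5) if .09<e[0]<.2])
    W=cloud(n,d); c=(.567,.166); m=(W[...,2]>.105)&(W[...,2]<.135)&(abs(W[...,0]-c[0])<.022)&(abs(W[...,1]-c[1])<.022)
    K=W[m]; al=(K[:,:2]-base)@u+.150; tp=K[:,2]>.114; print(al[tp].mean().round(4),((al[tp].min()+al[tp].max())/2).round(4),np.percentile(K[tp][:,2],[10,50,90]).round(4))
E
```

```text
time_s: 30.05
eef_pos: [0.5668, 0.1682, 0.1165]
eef_rot: [0.002, 1.0, 0.03, -0.0]
wrist_force: [-10.6, -10.6, 22.3]
opening: 0.261
time_s: 30.85
eef_pos: [0.5688, 0.1706, 0.2185]
eef_rot: [-0.0, 1.0, 0.03, 0.004]
wrist_force: [0.1, -0.5, 0.1]
opening: 1.0
time_s: 31.55
eef_pos: [0.41, 0.1009, 0.2137]
eef_rot: [0.0, 1.0, 0.03, 0.0]
wrist_force: [0.3, 0.2, -0.6]
opening: 1.0
t 31.55 pos [0.41   0.1009 0.2137] xaxis [9.983e-01 5.910e-02 9.000e-04] zax [ 9.e-04  0.e+00 -1.e+00] F [ 0.3  0.2 -0.6] op 1.0
tool shift [ 0.1604 -0.0536  0.0979]
top fork [(0.1115, -2.1), (0.121, 5.8), (0.1823, -8.8)] knob [(0.1098, -2.0), (0.1205, 7.2), (0.1513, -4.5), (0.1568, 4.5), (0.1785, -3.1), (0.1983, 3.2)]
0.1662 0.1664 [0.1159 0.1203 0.124 ]
scene fork [(0.1208, 7.1), (0.1533, -6.7), (0.1645, 5.6), (0.181, -7.9)] knob [(0.1458, 2.9), (0.1553, 4.3), (0.1773, -7.0), (0.1885, 3.1)]
0.1669 0.1653 [0.1157 0.1181 0.1198]
```

View pics/s17.png

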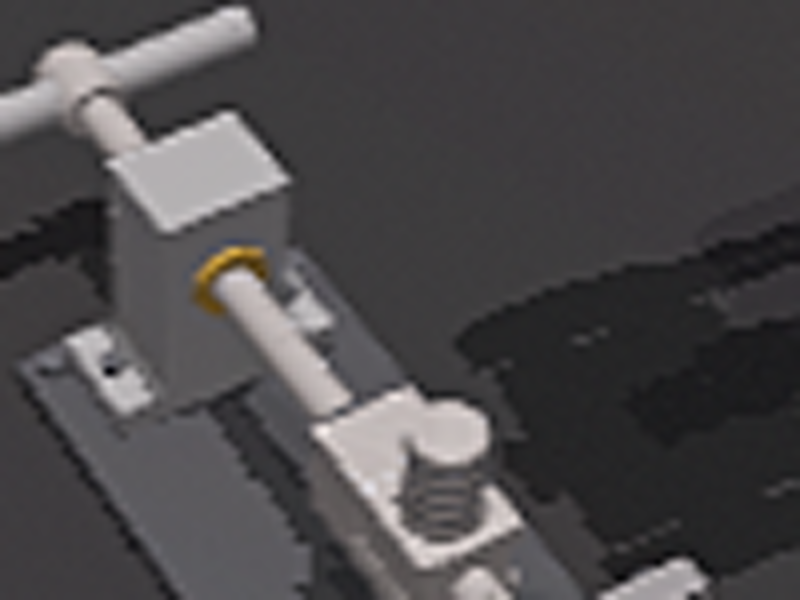

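View pics/t17.png

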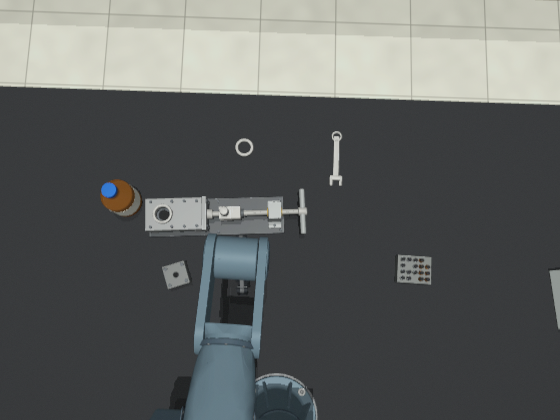

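Checks look good. The knob stands flush on the fork at scene-crop (445,490), with its top at 0.118–0.120 m. It has shifted about +2.5 mm and stayed there, and the fork hasn't moved. The bottle, rack, wrench and ring are where they were, and the arm is clear. Handing in.

```bash
python3 -c "
from bench import ctrl
import numpy as np
print(ctrl.get_obs()['time_s']); print(ctrl.hand_in())"
```

```text
31.65
the job is handed in; nothing more can be done
None
```

The job is handed in at 31.7 s: the rod is pinned to the stem, the valve is shut, and the pin is fully home. No verdict was reported.

- **Pinning:** I pushed the handle until the fork and eye holes lined up (the two cameras agreed to about 0.5 mm). The pin went down without resistance, and its knob seated at the expected height.
- **Pull:** The stem followed the handle out to a firm stop, where the force rose from 4 to 20 N with almost no further movement.
- **Push back:** The handle went in to a firm stop at 19 N. The pictures showed the fork had travelled 48 mm but the knob only 45 mm, which suggested the stem was still about 2.5 mm short of shut. The likely cause is that the rod reached its own stop first, with the rest lost to play in the holes.
- **Closing the gap:** I gripped the knob and eased the pin forward about 3 mm, until it met a firm stop at 16 N. I then pressed the knob down and let go.
- **Last checks:** The knob is flush on the fork, with its top at 118–120 mm (119 mm expected), and it and the fork stayed put after I let go. The bottle, rack, wrench and ring looked unmoved in the last picture, and the arm is clear.
- **Limits of the checks:** I judged the stem's final position from the stop force and the 47.5 mm total knob travel, because the eye is hidden inside the fork. That last bit of closing was done at the knob, not by the handle.

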